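# Raise the screen pane to its marker

### The job

The draught screen on the bench has two counterweighted sliding panes. Find the one with the beaker of swabs behind it and push that pane up with the fingers from beneath its lip, without taking hold of the lip or touching its top, until the top of the lip is level with the pointer of the marker clip beside it; do not push it past the mark. Leave it standing there, and leave the other pane and everything in and around the screen where it is.

Things in the scene. Friction and masses are not known exactly. Their poses are not given: they have to be found in the camera images.
- screen: Fixed open-topped draught screen, 440 mm wide (y), 160 deep (x): white back and clear sides 260 high, three aluminium front posts 406 high. Origin: middle of underside; x to its back, y to its left seen from the robot, z up. Place and yaw vary. Two panes side by side in its front plane (x = -80 mm), middles at y = +105.5 and -105.5 mm, above a fixed sill 52 mm high.
- sash_left (a joint): Vertical slide of the left clear pane (180 mm wide, 150 mm high, 0.6 kg, counterweighted to within 1 N): metres up from its bottom stop, 0 to 0.155; it starts 0 to 0.03 up, takes about 3 to 5 N (plus 6 N per m/s) to move up or down and stays where it is left.
- lip_edge_left (a point): Middle of the underside of the left lip, below the centre line of its round front edge (radius 6 mm, centre line 6 mm above this point). The lip is a level aluminium ledge 160 mm wide, 12 mm thick, sticking out 56 mm towards the robot at the pane's lower edge; underside 90 mm above the table at joint 0. Below it is free space; the sill lies 46 mm behind this point. Axes as the screen's.
- lip_top_left (a point): Point on the top of the left lip at its outer (+y) end, 14 mm above the lip's underside: the level that is compared with the clip. It moves up with the pane. The lip's top is covered by a flat steel strip (2 mm, included in the 14 mm) that begins 6 mm behind the lip's front; fingers are not to touch it.
- clip_left: Black marker clip, 30 mm high, pointer at half its height, fixed at a varying height on the outer (+y) front post beside the left pane; a level 3 mm pointer blade sticks out towards the lip's end. Origin at the pointer's point, mid-thickness: the marked height. The point is 20 mm behind the centre line of the lip's front edge and about 7 mm beyond the lip's end.
- sash_right (a joint): Vertical slide of the right clear pane (180 mm wide, 150 mm high, 0.6 kg, counterweighted to within 1 N): metres up from its bottom stop, 0 to 0.155; it starts 0 to 0.03 up, takes about 3 to 5 N (plus 6 N per m/s) to move up or down and stays where it is left.
- lip_edge_right (a point): Middle of the underside of the right lip, below the centre line of its round front edge (radius 6 mm, centre line 6 mm above this point). The lip is a level aluminium ledge 160 mm wide, 12 mm thick, sticking out 56 mm towards the robot at the pane's lower edge; underside 90 mm above the table at joint 0. Below it is free space; the sill lies 46 mm behind this point. Axes as the screen's.
- lip_top_right (a point): Point on the top of the right lip at its outer (-y) end, 14 mm above the lip's underside: the level that is compared with the clip. It moves up with the pane. The lip's top is covered by a flat steel strip (2 mm, included in the 14 mm) that begins 6 mm behind the lip's front; fingers are not to touch it.
- clip_right: Black marker clip, 30 mm high, pointer at half its height, fixed at a varying height on the outer (-y) front post beside the right pane; a level 3 mm pointer blade sticks out towards the lip's end. Origin at the pointer's point, mid-thickness: the marked height. The point is 20 mm behind the centre line of the lip's front edge and about 7 mm beyond the lip's end.
- beaker: Clear beaker of cotton swabs, 64 mm across, 177 mm high with the swabs; stands inside the screen behind one of the two panes, which one varies. Origin at the middle of its underside; z up.
- plates: Stack of three culture plates, 97 mm across, 58 mm high, inside the screen behind the other pane. Origin at the middle of its underside.
- dish: Single culture dish, 94 mm across, 19 mm high, loose on the table in front of the screen. Origin: middle of the underside.
- matches: Matchbox 36 x 51 x 15 mm, loose on the table at front left of the screen. Origin: middle of the underside.
- dropper: Dropper bottle with a red top, 32 mm across, 90 mm high, loose on the table at front right of the screen. Origin: middle of the underside.
There are look-alikes about, which are no part of the job. What is shaped like the beaker but red is not meant.

How it is judged:
By the outcome, as a careful person would: the job done as asked, in the order asked, and still so for the second after the job is handed in, with the robot touching nothing.
It also fails if it takes over 38 s, if anything falls off the work surface, if the arm or the gripper's body presses on something with over 40 N, if the wrist force passes 120 N, or if a joint passes its speed limit or range.

### The arm

A 7-joint arm with a two-finger parallel gripper is mounted at the origin on a cart in front of the work surface, level with it; the furniture and walls round the work are solid. World frame = base frame: x ahead of the robot, y to its left, z up, the work surface at z = 0. Lengths are in m, angles in rad, forces in N, time in s.
With the tool pointing down it reaches from about 0.425 to 1.025 m from the base axis. Payload 9.4 kg.
Tool frame: the origin (TCP) lies midway between the tips of the shut fingers; the grasp point (between the pads) lies 19 mm behind it; z points along the fingers, y is the line along which they close (so a half turn about z gives the same grasp; the last joint's range is limited). The gripper opens to 85 mm and grips with 20 to 120 N. Pads are 22 mm wide; open, the fingers measure 114 mm over their backs; the gripper's body (76 mm by 85 mm) begins 54 mm behind the grasp point. The pads swing forward as they close: fully open they stand 13 mm farther back than shut.
Start: joints at [-1.291, 0.599, -0.003, 1.599, 0.002, 0.943, -0.08], TCP at [0.253, 0.679, 0.206] pointing down, gripper open.
Joint ranges: [-2.57, 2.57], [-0.35, 1.97], [-1.29, 1.29], [0.11, 2.56], [-1.05, 4.19], [0.11, 1.86], [-2.63, 2.63]. Speed limits (rad/s): [2.22, 2.22, 3.01, 3.01, 3.14, 3.14, 3.14].

### API

Orientations are given as a unit quaternion [x, y, z, w].
In Python, from plant import bot, vision gives the robot as it stands.
- The arm moves only by the tool move_arm, never from a script. Its argument "increments" is a list of rows, each an object of numbers: "grip": the opening, from -1 (shut) to 1 (fully open), so that 0 is half open; "dx", "dy", "dz": the shift along the tool's x, y, z in m; "roll": the turn about the tool's z in degrees. A call has exactly 5 rows; each row is the pose to reach, as a shift and turn from the pose commanded when the call began, along the tool's axes at that moment; what a row does not reach only later rows make up. A row lasts 1/12 s, in which the tool goes at most 41.7 mm and 7.16 degrees, less where a joint would pass 70% of its speed; a pose out of reach is approached as far as the arm can. A call with a gripper value outside its range is refused whole. The fingers move at their own pace and stop on an object; the grip force is fixed at half the most. Time passes only in rows, so rows that repeat a pose let the fingers close, or fill a call up. It gives the time, the measured TCP pose, the force, the opening and the grip force at its end, in the units of the state.
- bot.get_obs(): the state, without advancing time (a new reading comes with each control period).
- vision.camera(name): name is "scene" or "top"; returns the picture (384x512x3 uint8, red, green, blue); there is no depth.
- vision.calibration(name): a dict with "fx", "fy", "cx", "cy" (pixels), "eye" and "attitude" of the camera in the world. Camera axes: x right, y up, looking along -z (the intrinsics and any distortion apply to the point x, -y, -z); pixel columns grow to the right and rows downward; lengths in m; the calibration is good to about 2 mm. A picture is of the moment at which its call begins. calibration takes no time and is no camera call.
- bot.finish_job(): hands the job in; it is judged then, once.
The state is a dict: "time": time; "joints": joint angles; "joint_velocities": joint speeds; "joint_torque": joint torques, N m; "tool_pos": TCP position; "ee_rot": TCP orientation; "force": force on the tool from outside, world axes, zero at the start; "moment": the same for the moment, N m; "finger_gap": finger opening in m; "grip_force": force on a finger pad.
Only numpy, scipy, OpenCV 4.12 (cv2) and the standard library are available. Lean on these libraries where they do the work, as an engineer would, in place of code of your own. Each camera call takes 0.05 s, during which the arm holds its last target. There are 200 camera calls.

## Working session

There is one attempt and no reset: what is moved stays moved. The work goes in short steps, Python scripts to look and compute and a tool call to move; the robot and the scene stay as the last step left them, time stands still between calls to the robot, and variables do not carry over. Pictures are saved under pics/ and viewed, at most 10 in all, crops included, and the job is handed in when it is done.

Besides the shell and the picture viewer there is one more tool, called after ">>>" as name([rows], argument=value, ...), one row to a line, values as JSON. move_arm: Moves the arm, as the interface text tells. Its arguments: {"type":"object","properties":{"increments":{"type":"array","items":{"type":"object","properties":{"grip":{"type":"number"},"dx":{"type":"number"},"dy":{"type":"number"},"dz":{"type":"number"},"roll":{"type":"number"}}}}},"required":["increments"]}

```bash
mkdir -p pics; python3 - <<'E'
from plant import bot, vision
import cv2
for n in ("scene","top"):
    cv2.imwrite(f"pics/{n}0.png",vision.camera(n)[:,:,::-1]); print(n,vision.calibration(n))
o=bot.get_obs(); print(o['time'],o['tool_pos'],o['ee_rot'],o['finger_gap'])
E
```

```text
scene {'fx': 355.1905023631495, 'fy': 355.1905023631495, 'cx': 257.6578495604816, 'cy': 191.52383682298162, 'eye': array([ 0.04376249, -0.43239996,  0.70792702]), 'attitude': array([ 0.39617333, -0.18685822, -0.40068436,  0.80472526])}
top {'fx': 381.9474361526457, 'fy': 381.9474361526457, 'cx': 248.7422070260702, 'cy': 187.32367010213628, 'eye': array([ 0.43501828, -0.01412689,  0.99299839]), 'attitude': array([ 0.07299228, -0.06250698, -0.70080943,  0.70684591])}
0.1 [0.25309569 0.67890971 0.20529476] [ 1.77425541e-01  9.84133975e-01 -7.02031440e-04 -5.65534765e-05] 0.08498055178835512
```

View pics/scene0.png

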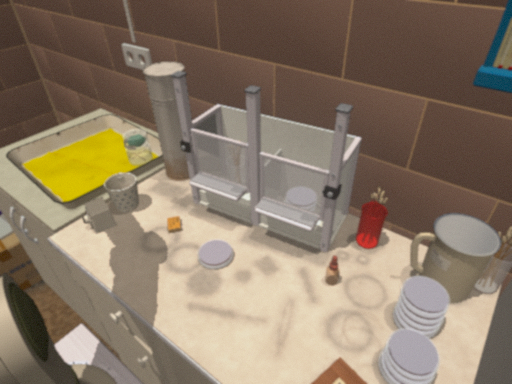

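View pics/top0.png

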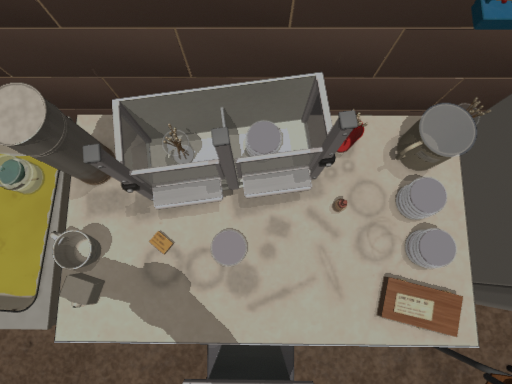

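The beaker of swabs (top, ~(178,145)) is behind the left pane. The left lip is at top ~(187,193) and scene ~(222,187). The left clip is at top (129,185) and scene (186,146). I'll zoom in next.

```bash
python3 - <<'E'
import cv2,numpy as np
s=cv2.imread('pics/scene0.png')[130:230,170:270]; t=cv2.imread('pics/top0.png')[160:220,110:243]
s=cv2.resize(s,None,fx=6,fy=6,interpolation=cv2.INTER_CUBIC); t=cv2.resize(t,None,fx=6,fy=6,interpolation=cv2.INTER_CUBIC)
for im,x0,y0 in((s,170,130),(t,110,160)):
    for k in range(0,im.shape[1],60): cv2.putText(im,str(x0+k//6),(k,10),0,.4,(0,0,255)); cv2.line(im,(k,12),(k,20),(0,0,255))
    for k in range(0,im.shape[0],60): cv2.putText(im,str(y0+k//6),(0,k+4),0,.4,(0,0,255)); cv2.line(im,(26,k),(34,k),(0,0,255))
cv2.imwrite('pics/s1.png',s); cv2.imwrite('pics/t1.png',t)
E
```

```text
(no output)
```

View pics/s1.png

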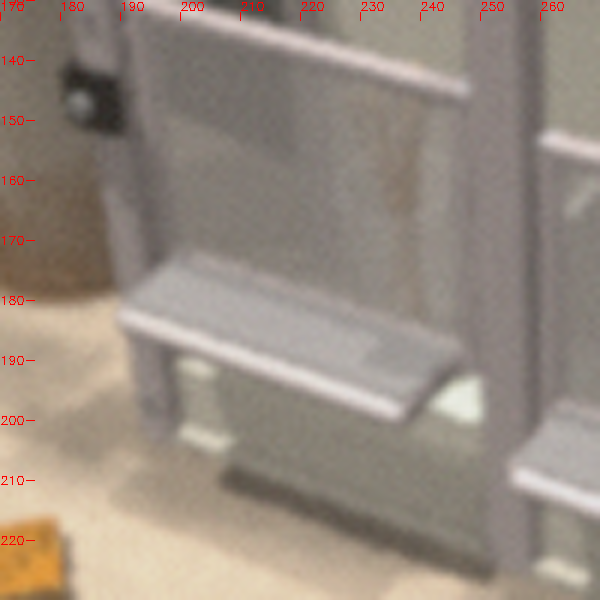

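View pics/t1.png

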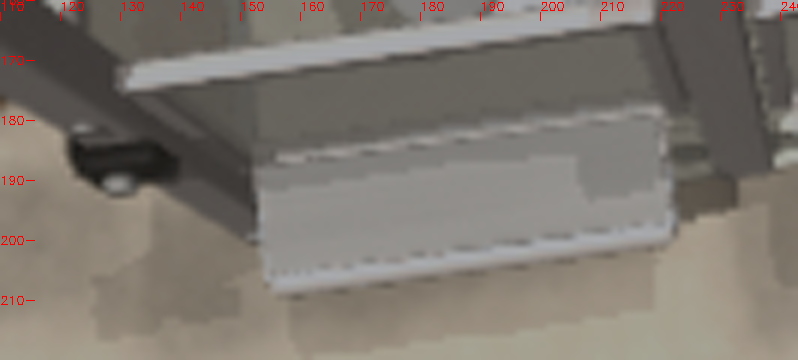

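Lip front corners: scene (190,183) and (236.5,199.5), top (154.5,207.5) and (221.5,199.5). The clip's knob is at scene (183.8,147) and top (129,190.3). I'll triangulate these.

```bash
cat > h.py <<'E'
import numpy as np, json
from plant import bot, vision
from scipy.spatial.transform import Rotation as R
C={n:vision.calibration(n) for n in("scene","top")}
def ray(n,u,v):
    c=C[n]; d=np.array([(u-c['cx'])/c['fx'],-(v-c['cy'])/c['fy'],-1.]); d=R.from_quat(c['attitude']).apply(d)
    return c['eye'],d/np.linalg.norm(d)
def tri(s,t):
    (p,a),(q,b)=ray("scene",*s),ray("top",*t)
    k=np.linalg.lstsq(np.c_[a,-b],q-p,rcond=None)[0]; A=p+k[0]*a;B=q+k[1]*b
    return (A+B)/2,np.linalg.norm(A-B)
def plane(n,u,v,z):
    p,d=ray(n,u,v); return p+d*(z-p[2])/d[2]
def proj(n,P):
    c=C[n]; d=R.from_quat(c['attitude']).inv().apply(np.asarray(P)-c['eye']); return np.array([c['cx']-c['fx']*d[0]/d[2],c['cy']+c['fy']*d[1]/d[2]]).round(1)
E
python3 - <<'E'
from h import *
for n,s,t in(("lipL",(190,183),(154.7,207.5)),("lipR",(236.5,199.7),(221.5,199.5)),("knob",(183.8,147),(129,190.3))):
    print(n,*tri(s,t))
E
```

```text
lipL [0.5577028  0.21763369 0.11268142] 0.0032282982555100863
lipR [0.57731249 0.06207927 0.11440119] 0.0027758128949972737
knob [0.58083618 0.24829019 0.20813776] 0.004158741375970137
```

```bash
python3 - <<'E'
import cv2
t=cv2.imread('pics/top0.png')[85:215,75:245]; s=cv2.imread('pics/scene0.png')[60:260,165:365]
t=cv2.resize(t,None,fx=4,fy=4,interpolation=cv2.INTER_CUBIC)
s=cv2.resize(s,None,fx=3,fy=3,interpolation=cv2.INTER_CUBIC)
for im,x0,y0,f in((s,165,60,3),(t,75,85,4)):
    for k in range(0,im.shape[1],10*f): cv2.putText(im,str(x0+k//f),(k,10),0,.35,(0,0,255))
    for k in range(0,im.shape[0],10*f): cv2.putText(im,str(y0+k//f),(0,k+4),0,.35,(0,0,255))
cv2.imwrite('pics/t2.png',t);cv2.imwrite('pics/s2.png',s)
E
```

```text
(no output)
```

View pics/t2.png

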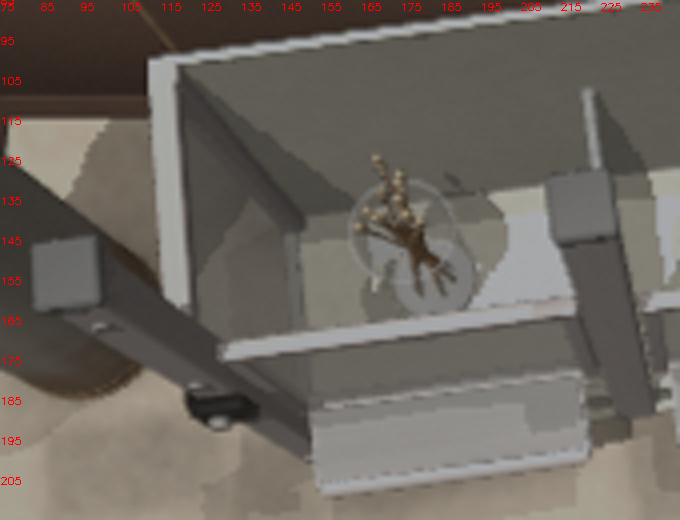

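View pics/s2.png

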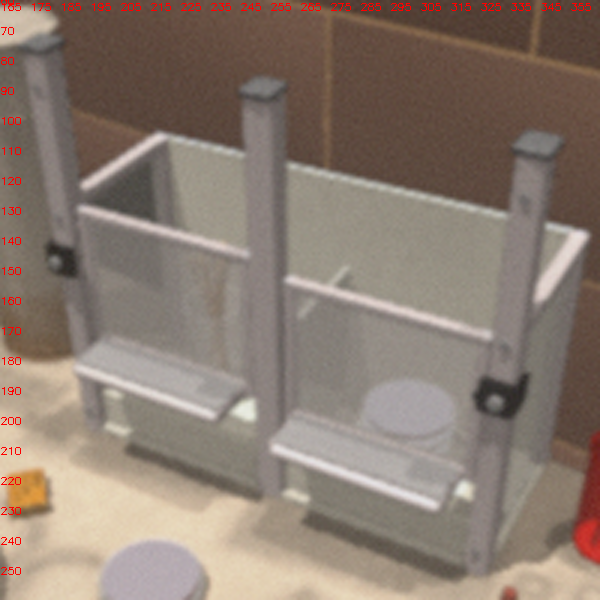

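Top: lip front edge runs (155,207) to (221,199), and the beaker sits behind the left pane. Scene: the left clip is at about (184,146), well above the left lip end at (190,183). Next I bring the gripper into view in front of the screen to see its finger shape.

>>> move_arm([
  {"dx":-0.02,"dy":-0.028,"dz":-0.02,"grip":1},
  {"dx":-0.04,"dy":-0.056,"dz":-0.04,"grip":1},
  {"dx":-0.06,"dy":-0.084,"dz":-0.06,"grip":1},
  {"dx":-0.08,"dy":-0.112,"dz":-0.08,"grip":1},
  {"dx":-0.1,"dy":-0.14,"dz":-0.1,"grip":1},
])

```text
schema error: expected keys grip, dx, dy, dz, roll
```

>>> move_arm([
  {"dx":-0.022,"dy":-0.03,"dz":0,"grip":1},
  {"dx":-0.044,"dy":-0.06,"dz":0,"grip":1},
  {"dx":-0.066,"dy":-0.09,"dz":0,"grip":1},
  {"dx":-0.088,"dy":-0.12,"dz":0,"grip":1},
  {"dx":-0.11,"dy":-0.15,"dz":0,"grip":1},
])

```text
schema error: expected keys grip, dx, dy, dz, roll
```

>>> move_arm([
  {"dx":-0.022,"dy":-0.03,"dz":0,"roll":7,"grip":1},
  {"dx":-0.044,"dy":-0.06,"dz":0,"roll":14,"grip":1},
  {"dx":-0.066,"dy":-0.09,"dz":0,"roll":21,"grip":1},
  {"dx":-0.088,"dy":-0.12,"dz":0,"roll":28,"grip":1},
  {"dx":-0.11,"dy":-0.15,"dz":0,"roll":35,"grip":1},
])

```text
time: 0.52
tool_pos: [0.304, 0.4984, 0.2058]
ee_rot: [0.468, 0.884, -0.0, 0.0]
force: [0.9, 0.4, 0.4]
finger_gap: 0.0854
grip_force: 0.0
```

>>> move_arm([
  {"dx":-0.03,"dy":-0.01,"dz":-0.025,"roll":5,"grip":1},
  {"dx":-0.065,"dy":-0.02,"dz":-0.045,"roll":10,"grip":1},
  {"dx":-0.1,"dy":-0.03,"dz":-0.065,"roll":16,"grip":1},
  {"dx":-0.135,"dy":-0.04,"dz":-0.08,"roll":21,"grip":1},
  {"dx":-0.17,"dy":-0.05,"dz":-0.094,"roll":27,"grip":1},
])

```text
time: 0.93
tool_pos: [0.3594, 0.3303, 0.301]
ee_rot: [0.661, 0.751, 0.0, -0.0]
force: [0.5, 0.8, 0.4]
finger_gap: 0.0855
grip_force: 0.0
```

>>> move_arm([
  {"dx":-0.04,"dy":0.007,"dz":0,"roll":0,"grip":1},
  {"dx":-0.08,"dy":0.014,"dz":0,"roll":0,"grip":1},
  {"dx":-0.12,"dy":0.021,"dz":0,"roll":0,"grip":1},
  {"dx":-0.16,"dy":0.028,"dz":0,"roll":0,"grip":1},
  {"dx":-0.196,"dy":0.035,"dz":0,"roll":0,"grip":1},
])

```text
time: 1.35
tool_pos: [0.4195, 0.1398, 0.3002]
ee_rot: [0.659, 0.752, 0.0, -0.0]
force: [1.1, 0.3, -0.4]
finger_gap: 0.0851
grip_force: 0.0
```

```bash
python3 - <<'E'
from h import *
import cv2
a=vision.camera("scene");cv2.imwrite('pics/s3.png',a[:,:,::-1])
o=bot.get_obs();p=o['tool_pos'];print(o['time'],p,proj("scene",p))
u,v=proj("scene",p).astype(int)
c=a[max(v-150,0):v+50,max(u-130,0):u+130,::-1]; print(u,v,c.shape,max(u-130,0),max(v-150,0))
cv2.imwrite('pics/s3c.png',cv2.resize(c,None,fx=3,fy=3,interpolation=cv2.INTER_CUBIC))
E
```

```text
1.4 [0.42133933 0.13340268 0.30052003] [158.7 157.3]
158 157 (200, 260, 3) 28 7
```

View pics/s3c.png

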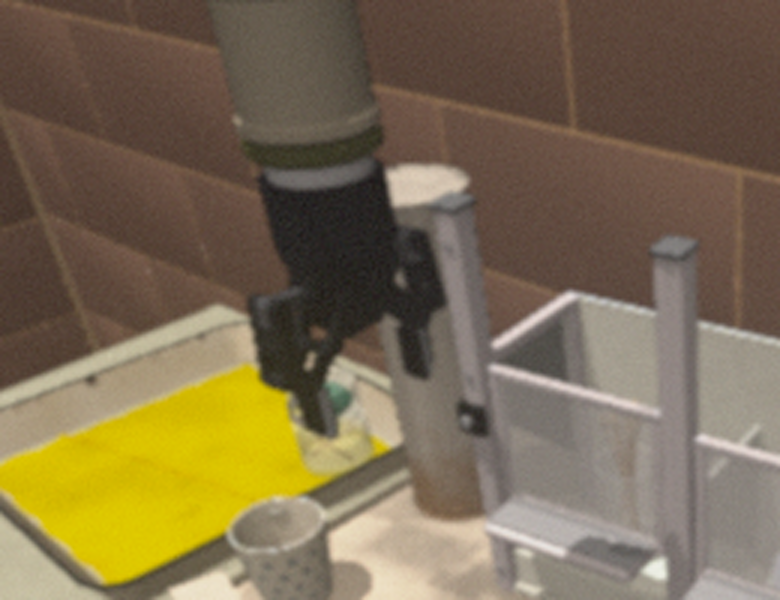

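The picture shows an ordinary two-finger linkage gripper, with a fingertip near crop (325,430) and knuckles near (275,295). The clip pointer and lip end are still visible at right. Pushing from beneath needs the fingers tilted forward under the lip, so I check how the controller treats tool attitude at the reach limit. This is in free air, well away from everything.

>>> move_arm([
  {"dx":0,"dy":-0.02,"dz":-0.02,"roll":0,"grip":-1},
  {"dx":0,"dy":-0.04,"dz":-0.04,"roll":0,"grip":-1},
  {"dx":0,"dy":-0.06,"dz":-0.04,"roll":0,"grip":-1},
  {"dx":0,"dy":-0.08,"dz":-0.04,"roll":0,"grip":-1},
  {"dx":0,"dy":-0.1,"dz":-0.04,"roll":0,"grip":-1},
])

```text
time: 1.82
tool_pos: [0.3195, 0.1288, 0.3401]
ee_rot: [0.659, 0.752, 0.0, 0.0]
force: [0.7, 0.5, -0.1]
finger_gap: 0.0257
grip_force: 0.0
```

```bash
python3 - <<'E'
from plant import bot
o=bot.get_obs();print(o['time'],o['tool_pos'],o['ee_rot'],o['joints'],o['finger_gap'])
E
```

```text
1.8167 [0.31951008 0.12884356 0.34013925] [6.59032705e-01 7.52114262e-01 1.69281703e-04 3.50344419e-05] [-0.96519064 -0.07950072  0.3880843   2.20672199  0.03550292  1.00842087
 -0.46540615] 0.025681366653401275
```

>>> move_arm([
  {"dx":0,"dy":0,"dz":-0.04,"roll":0,"grip":-1},
  {"dx":0,"dy":0,"dz":-0.08,"roll":0,"grip":-1},
  {"dx":0,"dy":0,"dz":-0.12,"roll":0,"grip":-1},
  {"dx":0,"dy":0,"dz":-0.16,"roll":0,"grip":-1},
  {"dx":0,"dy":0,"dz":-0.2,"roll":0,"grip":-1},
])

```text
time: 2.23
tool_pos: [0.3198, 0.1286, 0.5421]
ee_rot: [0.659, 0.752, 0.0, -0.0]
force: [0.8, 0.1, -1.0]
finger_gap: -0.0002
grip_force: 0.0
```

```bash
python3 - <<'E'
from plant import bot
o=bot.get_obs();print(o['time'],o['tool_pos'],o['ee_rot'],o['joints'],o['finger_gap'])
E
```

```text
2.2333 [0.3198039  0.1285737  0.54210669] [ 6.58962204e-01  7.52175997e-01  2.60807442e-04 -1.20252250e-04] [-0.98142108 -0.19635422  0.32982215  1.80769704  0.06297473  1.51955062
 -0.52877955] -0.0002492454125931668
```

>>> move_arm([
  {"dx":0,"dy":0,"dz":-0.04,"roll":0,"grip":-1},
  {"dx":0,"dy":0,"dz":-0.08,"roll":0,"grip":-1},
  {"dx":0,"dy":0,"dz":-0.12,"roll":0,"grip":-1},
  {"dx":0,"dy":0,"dz":-0.16,"roll":0,"grip":-1},
  {"dx":0,"dy":0,"dz":-0.2,"roll":0,"grip":-1},
])

```text
time: 2.65
tool_pos: [0.318, 0.1302, 0.6887]
ee_rot: [0.658, 0.753, 0.005, 0.004]
force: [-1.2, -0.1, -0.8]
finger_gap: 0.0003
grip_force: 0.0
```

```bash
python3 - <<'E'
from plant import bot
o=bot.get_obs();print(o['time'],o['tool_pos'],o['ee_rot'],o['joints'],o['finger_gap'])
E
```

```text
2.65 [0.31801663 0.13024976 0.68873417] [0.65767264 0.7532772  0.0051574  0.00368205] [-0.72894657 -0.15368788  0.1281445   1.45265037  0.02496825  1.82948944
 -0.46033824] 0.00029945419330927706
```

>>> move_arm([
  {"dx":0,"dy":0,"dz":-0.04,"roll":0,"grip":-1},
  {"dx":0,"dy":0,"dz":-0.08,"roll":0,"grip":-1},
  {"dx":0,"dy":0,"dz":-0.12,"roll":0,"grip":-1},
  {"dx":0,"dy":0,"dz":-0.16,"roll":0,"grip":-1},
  {"dx":0,"dy":0,"dz":-0.2,"roll":0,"grip":-1},
])

```text
time: 3.07
tool_pos: [0.3142, 0.1266, 0.7108]
ee_rot: [0.66, 0.751, 0.014, 0.011]
force: [-0.1, -0.2, 0.4]
finger_gap: -0.0002
grip_force: 0.0
```

```bash
python3 - <<'E'
from plant import bot
o=bot.get_obs();print(o['time'],o['tool_pos'],o['ee_rot'],o['joints'],o['finger_gap'])
E
```

```text
3.0667 [0.31423901 0.1266083  0.71084211] [0.66025557 0.75083172 0.01406266 0.0107954 ] [-0.07358393 -0.13887751 -0.36833719  1.38539387 -0.04295276  1.85118533
 -0.32394299] -0.00023320111340645365
```

>>> move_arm([
  {"dx":0,"dy":0,"dz":0.01,"roll":0,"grip":-1},
  {"dx":0,"dy":0,"dz":0.03,"roll":0,"grip":-1},
  {"dx":0,"dy":0,"dz":0.06,"roll":0,"grip":-1},
  {"dx":0,"dy":0,"dz":0.08,"roll":0,"grip":-1},
  {"dx":0,"dy":0,"dz":0.1,"roll":0,"grip":-1},
])

```text
time: 3.48
tool_pos: [0.3177, 0.1268, 0.6093]
ee_rot: [0.661, 0.75, 0.014, 0.011]
force: [-0.3, 0.4, 0.3]
finger_gap: 0.0
grip_force: 0.0
```

```bash
python3 - <<'E'
from plant import bot
o=bot.get_obs();print(o['time'],o['tool_pos'],o['ee_rot'],o['joints'],o['finger_gap'])
E
```

```text
3.4833 [0.31767333 0.12678212 0.60928569] [0.66069789 0.75045177 0.01368846 0.01063353] [-0.0753174  -0.16648341 -0.36157903  1.64093662 -0.05032192  1.62280311
 -0.30972976] 4.389574126236701e-05
```

Tilt gained at the reach limit persists, because the commanded pose takes over the reached one. So fingers can be tilted forward in steps up here in free air. I repeat the move.

>>> move_arm([
  {"dx":0,"dy":0,"dz":-0.041,"roll":0,"grip":-1},
  {"dx":0,"dy":0,"dz":-0.083,"roll":0,"grip":-1},
  {"dx":0,"dy":0,"dz":-0.125,"roll":0,"grip":-1},
  {"dx":0,"dy":0,"dz":-0.167,"roll":0,"grip":-1},
  {"dx":0,"dy":0,"dz":-0.208,"roll":0,"grip":-1},
])

```text
time: 3.9
tool_pos: [0.3199, 0.1294, 0.7335]
ee_rot: [0.66, 0.751, 0.032, 0.02]
force: [-0.5, -0.2, 0.0]
finger_gap: -0.0
grip_force: 0.0
```

>>> move_arm([
  {"dx":0,"dy":0,"dz":-0.041,"roll":0,"grip":-1},
  {"dx":0,"dy":0,"dz":-0.083,"roll":0,"grip":-1},
  {"dx":0,"dy":0,"dz":-0.125,"roll":0,"grip":-1},
  {"dx":0,"dy":0,"dz":-0.167,"roll":0,"grip":-1},
  {"dx":0,"dy":0,"dz":-0.208,"roll":0,"grip":-1},
])

```text
time: 4.32
tool_pos: [0.331, 0.1335, 0.7533]
ee_rot: [0.659, 0.75, 0.052, 0.03]
force: [0.1, 0.3, 0.4]
finger_gap: 0.0002
grip_force: 0.0
```

>>> move_arm([
  {"dx":0,"dy":0.03,"dz":-0.5,"roll":0,"grip":-1},
  {"dx":0,"dy":0.06,"dz":-0.5,"roll":0,"grip":-1},
  {"dx":0,"dy":0.09,"dz":-0.5,"roll":0,"grip":-1},
  {"dx":0,"dy":0.12,"dz":-0.5,"roll":0,"grip":-1},
  {"dx":0,"dy":0.15,"dz":-0.5,"roll":0,"grip":-1},
])

```text
time: 4.73
tool_pos: [0.3688, 0.1397, 0.7791]
ee_rot: [0.657, 0.749, 0.074, 0.041]
force: [0.5, 0.8, -1.2]
finger_gap: 0.0002
grip_force: 0.0
```

```bash
python3 - <<'E'
from plant import bot
o=bot.get_obs();print(o['time'],o['tool_pos'],o['ee_rot'],o['joints'],o['finger_gap'])
E
```

```text
4.7333 [0.36876813 0.13972192 0.77912969] [0.65718627 0.74898808 0.07382635 0.04089905] [ 0.48341473 -0.08906859 -0.82641633  1.17025994 -0.06801679  1.86176854
 -0.24125778] 0.0002409372742703171
```

>>> move_arm([
  {"dx":0,"dy":0.03,"dz":-0.5,"roll":6,"grip":-1},
  {"dx":0,"dy":0.06,"dz":-0.5,"roll":12,"grip":-1},
  {"dx":0,"dy":0.09,"dz":-0.5,"roll":18,"grip":-1},
  {"dx":0,"dy":0.12,"dz":-0.5,"roll":24,"grip":-1},
  {"dx":0,"dy":0.15,"dz":-0.5,"roll":30,"grip":-1},
])

```text
time: 5.15
tool_pos: [0.3923, 0.14, 0.8037]
ee_rot: [0.827, 0.551, 0.107, 0.026]
force: [0.9, 1.0, 0.4]
finger_gap: 0.0001
grip_force: 0.0
```

>>> move_arm([
  {"dx":0,"dy":0.0,"dz":-0.5,"roll":6,"grip":-1},
  {"dx":0,"dy":0.0,"dz":-0.5,"roll":12,"grip":-1},
  {"dx":0,"dy":0.0,"dz":-0.5,"roll":18,"grip":-1},
  {"dx":0,"dy":0.0,"dz":-0.5,"roll":24,"grip":-1},
  {"dx":0,"dy":0.0,"dz":-0.5,"roll":30,"grip":-1},
])

```text
time: 5.57
tool_pos: [0.3767, 0.1331, 0.8259]
ee_rot: [0.939, 0.316, 0.135, -0.003]
force: [-0.2, 0.1, -0.1]
finger_gap: -0.0001
grip_force: 0.0
```

```bash
cat > st.py <<'E'
from h import *
o=bot.get_obs();M=R.from_quat(o['ee_rot']).as_matrix()
print(round(o['time'],2),o['tool_pos'].round(4),'j',np.round(o['joints'],2),'\nx',M[:,0].round(3),'y',M[:,1].round(3),'z',M[:,2].round(3),'tilt',np.degrees(np.arccos(-M[2,2])).round(1),'az',np.degrees(np.arctan2(M[1,2],M[0,2])).round(1))
E
python3 st.py
```

```text
5.57 [0.3767 0.1331 0.8259] j [ 0.4  -0.1  -0.71  1.08 -0.08  1.86 -1.27] 
x [0.764 0.593 0.256] y [ 0.594 -0.8    0.08 ] z [ 0.252  0.091 -0.963] tilt 15.6 az 19.8
```

>>> move_arm([
  {"dx":0,"dy":0.0,"dz":-0.5,"roll":6,"grip":-1},
  {"dx":0,"dy":0.0,"dz":-0.5,"roll":12,"grip":-1},
  {"dx":0,"dy":0.0,"dz":-0.5,"roll":18,"grip":-1},
  {"dx":0,"dy":0.0,"dz":-0.5,"roll":20,"grip":-1},
  {"dx":0,"dy":0.0,"dz":-0.5,"roll":20,"grip":-1},
])

```text
time: 5.98
tool_pos: [0.3579, 0.127, 0.8474]
ee_rot: [0.975, 0.15, 0.158, -0.031]
force: [0.4, 0.2, 0.2]
finger_gap: 0.0001
grip_force: 0.0
```

>>> move_arm([
  {"dx":0,"dy":0.0,"dz":-0.5,"roll":0,"grip":-1},
  {"dx":0,"dy":0.0,"dz":-0.5,"roll":0,"grip":-1},
  {"dx":0,"dy":0.0,"dz":-0.5,"roll":0,"grip":-1},
  {"dx":0,"dy":0.0,"dz":-0.5,"roll":0,"grip":-1},
  {"dx":0,"dy":0.0,"dz":-0.5,"roll":0,"grip":-1},
])

```text
time: 6.4
tool_pos: [0.3447, 0.1278, 0.8673]
ee_rot: [0.97, 0.156, 0.181, -0.035]
force: [0.4, 1.8, -0.9]
finger_gap: 0.0002
grip_force: 0.0
```

>>> move_arm([
  {"dx":0.2,"dy":0.0,"dz":-0.5,"roll":0,"grip":-1},
  {"dx":0.2,"dy":0.0,"dz":-0.5,"roll":0,"grip":-1},
  {"dx":0.2,"dy":0.0,"dz":-0.5,"roll":0,"grip":-1},
  {"dx":0.2,"dy":0.0,"dz":-0.5,"roll":0,"grip":-1},
  {"dx":0.2,"dy":0.0,"dz":-0.5,"roll":0,"grip":-1},
])

```text
time: 6.82
tool_pos: [0.3747, 0.1314, 0.8973]
ee_rot: [0.966, 0.15, 0.207, -0.04]
force: [-0.3, 0.2, 0.7]
finger_gap: -0.0002
grip_force: 0.0
```

```bash
python3 st.py
```

```text
6.82 [0.3747 0.1314 0.8973] j [ 0.31 -0.12 -0.6   0.95 -0.09  1.86 -1.61] 
x [0.869 0.274 0.412] y [ 0.306 -0.952 -0.014] z [ 0.388  0.139 -0.911] tilt 24.3 az 19.6
```

>>> move_arm([
  {"dx":-0.012,"dy":0.002,"dz":0.038,"roll":0,"grip":-1},
  {"dx":-0.024,"dy":0.004,"dz":0.076,"roll":0,"grip":-1},
  {"dx":-0.036,"dy":0.006,"dz":0.115,"roll":0,"grip":-1},
  {"dx":-0.048,"dy":0.008,"dz":0.154,"roll":0,"grip":-1},
  {"dx":-0.06,"dy":0.01,"dz":0.192,"roll":0,"grip":-1},
])

```text
time: 7.23
tool_pos: [0.3994, 0.1318, 0.6948]
ee_rot: [0.966, 0.15, 0.207, -0.039]
force: [1.2, 1.6, -0.5]
finger_gap: -0.0003
grip_force: 0.0
```

>>> move_arm([
  {"dx":-0.012,"dy":0.002,"dz":0.038,"roll":0,"grip":-1},
  {"dx":-0.024,"dy":0.004,"dz":0.076,"roll":0,"grip":-1},
  {"dx":-0.036,"dy":0.006,"dz":0.115,"roll":0,"grip":-1},
  {"dx":-0.048,"dy":0.008,"dz":0.154,"roll":0,"grip":-1},
  {"dx":-0.06,"dy":0.01,"dz":0.192,"roll":0,"grip":-1},
])

```text
time: 7.65
tool_pos: [0.4246, 0.1327, 0.4953]
ee_rot: [0.966, 0.15, 0.207, -0.039]
force: [0.9, 0.3, -0.0]
finger_gap: 0.0001
grip_force: 0.0
```

>>> move_arm([
  {"dx":-0.012,"dy":0.002,"dz":0.038,"roll":0,"grip":-1},
  {"dx":-0.024,"dy":0.004,"dz":0.076,"roll":0,"grip":-1},
  {"dx":-0.036,"dy":0.006,"dz":0.115,"roll":0,"grip":-1},
  {"dx":-0.048,"dy":0.008,"dz":0.154,"roll":0,"grip":-1},
  {"dx":-0.06,"dy":0.01,"dz":0.192,"roll":0,"grip":-1},
])

```text
time: 8.07
tool_pos: [0.4496, 0.1334, 0.2986]
ee_rot: [0.966, 0.15, 0.207, -0.04]
force: [2.4, -1.6, -0.1]
finger_gap: 0.0001
grip_force: 0.0
```

```bash
python3 st.py
```

```text
8.07 [0.4496 0.1334 0.2986] j [ 0.3   0.05 -0.75  2.31  0.2   0.38 -1.88] 
x [0.869 0.274 0.412] y [ 0.307 -0.952 -0.015] z [ 0.388  0.139 -0.911] tilt 24.3 az 19.7
```

>>> move_arm([
  {"dx":-0.002,"dy":0.003,"dz":0.024,"roll":0,"grip":-1},
  {"dx":-0.004,"dy":0.005,"dz":0.047,"roll":0,"grip":-1},
  {"dx":-0.007,"dy":0.008,"dz":0.071,"roll":0,"grip":-1},
  {"dx":-0.009,"dy":0.01,"dz":0.094,"roll":0,"grip":-1},
  {"dx":-0.011,"dy":0.013,"dz":0.118,"roll":0,"grip":-1},
])

```text
time: 8.48
tool_pos: [0.4907, 0.1329, 0.1911]
ee_rot: [0.967, 0.153, 0.202, -0.037]
force: [4.5, 23.5, 1.9]
finger_gap: 0.0002
grip_force: 0.0
```

```bash
python3 st.py
```

```text
8.48 [0.4907 0.1329 0.1911] j [-0.21  0.27 -0.22  2.41  0.98  0.11 -2.63] 
x [0.872 0.281 0.402] y [ 0.311 -0.95  -0.01 ] z [ 0.379  0.134 -0.916] tilt 23.7 az 19.5
```

>>> move_arm([
  {"dx":0,"dy":0,"dz":-0.01,"roll":-7,"grip":-1},
  {"dx":0,"dy":0,"dz":-0.02,"roll":-14,"grip":-1},
  {"dx":0,"dy":0,"dz":-0.03,"roll":-21,"grip":-1},
  {"dx":0,"dy":0,"dz":-0.04,"roll":-28,"grip":-1},
  {"dx":0,"dy":0,"dz":-0.05,"roll":-35,"grip":-1},
])

```text
time: 8.9
tool_pos: [0.472, 0.1279, 0.2388]
ee_rot: [0.875, 0.438, 0.205, 0.024]
force: [0.5, -0.6, -0.6]
finger_gap: 0.0003
grip_force: 0.0
```

>>> move_arm([
  {"dx":0,"dy":0,"dz":0,"roll":-7,"grip":-1},
  {"dx":0,"dy":0,"dz":0,"roll":-14,"grip":-1},
  {"dx":0,"dy":0,"dz":0,"roll":-21,"grip":-1},
  {"dx":0,"dy":0,"dz":0,"roll":-28,"grip":-1},
  {"dx":0,"dy":0,"dz":0,"roll":-35,"grip":-1},
])

```text
time: 9.32
tool_pos: [0.4727, 0.1268, 0.2388]
ee_rot: [0.704, 0.68, 0.189, 0.086]
force: [-0.1, -0.3, -0.2]
finger_gap: 0.0001
grip_force: 0.0
```

```bash
python3 st.py
```

```text
9.32 [0.4727 0.1268 0.2388] j [ 0.4   0.23 -0.93  2.36  0.84  0.32 -1.28] 
x [0.005 0.989 0.149] y [ 0.924 -0.061  0.377] z [ 0.382  0.136 -0.914] tilt 23.9 az 19.6
```

>>> move_arm([
  {"dx":0,"dy":0,"dz":0,"roll":-7,"grip":-1},
  {"dx":0,"dy":0,"dz":0,"roll":-14,"grip":-1},
  {"dx":0,"dy":0,"dz":0,"roll":-21,"grip":-1},
  {"dx":0,"dy":0,"dz":0,"roll":-28,"grip":-1},
  {"dx":0,"dy":0,"dz":0,"roll":-35,"grip":-1},
])

```text
time: 9.73
tool_pos: [0.4727, 0.1268, 0.2388]
ee_rot: [0.467, 0.86, 0.154, 0.138]
force: [0.8, 0.2, -0.4]
finger_gap: -0.0005
grip_force: 0.0
```

>>> move_arm([
  {"dx":0,"dy":0,"dz":0,"roll":-7,"grip":-1},
  {"dx":0,"dy":0,"dz":0,"roll":-14,"grip":-1},
  {"dx":0,"dy":0,"dz":0,"roll":-21,"grip":-1},
  {"dx":0,"dy":0,"dz":0,"roll":-28,"grip":-1},
  {"dx":0,"dy":0,"dz":0,"roll":-35,"grip":-1},
])

```text
time: 10.15
tool_pos: [0.4727, 0.1268, 0.2388]
ee_rot: [0.187, 0.96, 0.106, 0.178]
force: [-0.6, -0.1, 0.0]
finger_gap: 0.0002
grip_force: 0.0
```

>>> move_arm([
  {"dx":0,"dy":0,"dz":0,"roll":-7,"grip":-1},
  {"dx":0,"dy":0,"dz":0,"roll":-14,"grip":-1},
  {"dx":0,"dy":0,"dz":0,"roll":-21,"grip":-1},
  {"dx":0,"dy":0,"dz":0,"roll":-28,"grip":-1},
  {"dx":0,"dy":0,"dz":0,"roll":-30,"grip":-1},
])

```text
time: 10.57
tool_pos: [0.4727, 0.1268, 0.2388]
ee_rot: [-0.069, 0.976, 0.056, 0.199]
force: [-0.2, 0.2, -0.1]
finger_gap: 0.0001
grip_force: 0.0
```

```bash
python3 st.py
```

```text
10.57 [0.4727 0.1268 0.2388] j [ 0.63  0.34 -1.26  2.35  1.05  0.47  0.25] 
x [-0.911 -0.112 -0.397] y [-0.157  0.984  0.081] z [ 0.382  0.136 -0.914] tilt 23.9 az 19.7
```

>>> move_arm([
  {"dx":0.002,"dy":-0.002,"dz":0.018,"roll":0,"grip":-1},
  {"dx":0.003,"dy":-0.004,"dz":0.036,"roll":0,"grip":-1},
  {"dx":0.005,"dy":-0.006,"dz":0.053,"roll":0,"grip":-1},
  {"dx":0.006,"dy":-0.008,"dz":0.071,"roll":0,"grip":-1},
  {"dx":0.007,"dy":-0.01,"dz":0.088,"roll":0,"grip":-1},
])

```text
time: 10.98
tool_pos: [0.5017, 0.1285, 0.1541]
ee_rot: [-0.066, 0.976, 0.056, 0.2]
force: [0.4, -0.5, -0.2]
finger_gap: 0.0001
grip_force: 0.0
```

```bash
python3 st.py
```

```text
10.98 [0.5017 0.1285 0.1541] j [ 0.38  0.51 -1.02  2.4   1.59  0.49 -0.26] 
x [-0.912 -0.106 -0.397] y [-0.151  0.985  0.084] z [ 0.382  0.136 -0.914] tilt 23.9 az 19.6
```

>>> move_arm([
  {"dx":0.002,"dy":-0.001,"dz":0.018,"roll":0,"grip":-1},
  {"dx":0.003,"dy":-0.003,"dz":0.036,"roll":0,"grip":-1},
  {"dx":0.005,"dy":-0.005,"dz":0.053,"roll":0,"grip":-1},
  {"dx":0.006,"dy":-0.006,"dz":0.071,"roll":0,"grip":-1},
  {"dx":0.007,"dy":-0.007,"dz":0.088,"roll":0,"grip":-1},
])

```text
time: 11.4
tool_pos: [0.53, 0.1329, 0.07]
ee_rot: [-0.065, 0.976, 0.057, 0.199]
force: [-0.3, 0.6, 0.2]
finger_gap: -0.0001
grip_force: 0.0
```

```bash
python3 - <<'E'
from h import *
import cv2
a=vision.camera("scene")[:,:,::-1]; b=vision.camera("top")[:,:,::-1]
cv2.imwrite('pics/s4.png',a);cv2.imwrite('pics/t4.png',b)
A=cv2.resize(a[120:240,120:270],(800,640),interpolation=cv2.INTER_CUBIC)[:600]
cv2.imwrite('pics/s4c.png',A)
E
python3 st.py
```

```text
11.5 [0.5295 0.1328 0.0687] j [ 0.32  0.76 -1.    2.41  1.9   0.67 -0.5 ] 
x [-0.914 -0.104 -0.393] y [-0.149  0.985  0.086] z [ 0.378  0.137 -0.915] tilt 23.7 az 19.9
```

View pics/s4c.png

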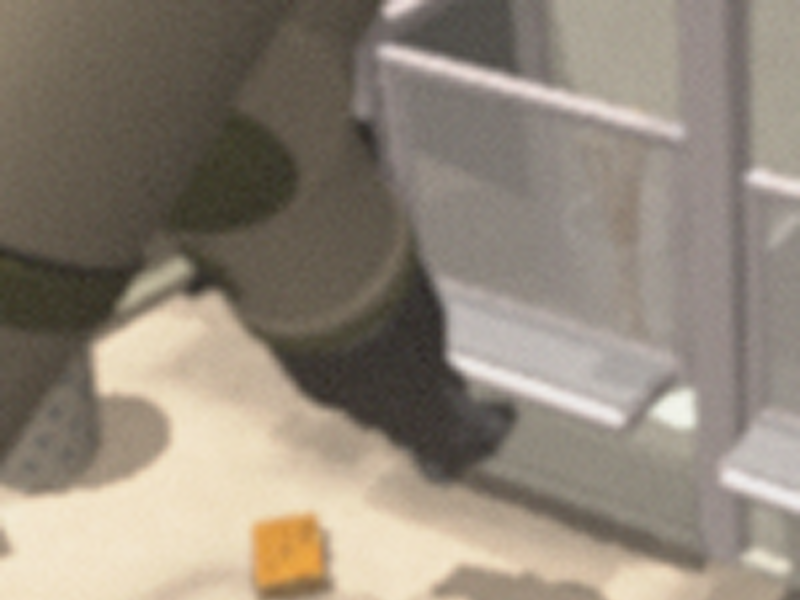

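The picture shows the shut fingers at crop (465,440), just in front of and below the lip, tilted forward. The arm hides the clip from this view. I work out the clip height along its own post (base and top known), as a check on the triangulated 0.208.

```bash
python3 - <<'E'
from h import *
P0=plane("scene",196.7,202,0); print('base',P0.round(4), 'top proj',proj("scene",P0+[0,0,.406]),'seen 179.7,77.3')
n=np.array([-.992,-.125,0]); 
for off in(0,.012,.025):
    Q=P0+n*off
    zs=np.linspace(.15,.26,221); e=[np.linalg.norm(proj("scene",Q+[0,0,z])-[183.8,147])for z in zs]; r=[abs(proj("scene",Q+[0,0,z])[1]-146.7) for z in zs]
    print(off,zs[np.argmin(e)],min(e),zs[np.argmin(r)])
# same with right post/clip: lip levels for reference; joint estimate from lip corner: row of bottom silhouette
ey=np.array([-.125,.992,0]);ex=np.array([.992,.125,0])
m=np.array([.5675,.140,0])+ex*.006
for s in(0,.01,.02,.03):
    c=m+[0,0,.096+s]; print(s,[ (proj("scene",c+ey*y),proj("top",c+ey*y)) for y in(.08,-.08)])
import cv2
# bright lip band rows per column, 12 columns
g=cv2.cvtColor(cv2.imread('pics/scene0.png'),cv2.COLOR_BGR2GRAY)
for c in(200,215,230): print(c,g[176:206,c].tolist())
g=cv2.cvtColor(cv2.imread('pics/top0.png'),cv2.COLOR_BGR2GRAY)
for c in(165,185,210): print(c,g[180:212,c].tolist())
g=cv2.cvtColor(cv2.imread('pics/scene0.png'),cv2.COLOR_BGR2GRAY)
print(g[136:158,178:196])
E
```

```text
base [0.5987 0.2495 0.    ] top proj [176.2  73.3] seen 179.7,77.3
0 0.201 4.044749683231336 0.2
0.012 0.20550000000000002 1.0 0.20650000000000002
0.025 0.21100000000000002 2.3345235059857625 0.21350000000000002
0 [(array([191.1, 186.4]), array([156.1, 205.6])), (array([238., 204.]), array([222.9, 197.8]))]
0.01 [(array([190.6, 183.6]), array([155., 205.])), (array([237.8, 201.1]), array([222.6, 197.1]))]
0.02 [(array([190.1, 180.8]), array([153.9, 204.3])), (array([237.6, 198.2]), array([222.2, 196.4]))]
0.03 [(array([189.7, 177.9]), array([152.8, 203.7])), (array([237.4, 195.3]), array([221.9, 195.6]))]
200 [171, 178, 175, 176, 172, 177, 174, 170, 189, 215, 212, 177, 137, 144, 174, 166, 147, 142, 140, 131, 131, 129, 126, 126, 144, 173, 182, 160, 146, 144]
215 [158, 163, 156, 158, 165, 172, 171, 170, 172, 174, 176, 173, 168, 183, 212, 213, 189, 150, 130, 131, 134, 129, 127, 127, 128, 130, 127, 126, 131, 130]
230 [137, 136, 136, 138, 139, 155, 158, 158, 157, 169, 173, 171, 174, 171, 167, 172, 175, 169, 180, 204, 218, 198, 160, 134, 131, 136, 133, 132, 127, 132]
165 [100, 99, 96, 100,
[... 1421 characters left out ...]
 66  88 105 121 125 123]
 [109 106  98  85  84  89  74  60  46  48  46  44  68  86 103 114 125 123]
 [110 107 102  94  82  76  61  50  48  48  43  54  62  83  99 109 125 124]
 [109 109 103 102  95  84  71  68  57  56  51  53  68  86  95 104 120 122]
 [108 104 109 106 105 103  95  92  87  76  75  74  78  88  93  96 115 123]
 [110 107 108 110 109 108 104 102 101  98 102  99 102  94  98  98 112 119]
 [108 111 107 106 106 104 105  98 106 105 111 107 106 102  99 101 109 114]
 [111 108 110 109 107 104 100 104 109 105 109 105 109 102  97  99 105 108]
 [109 109 108 107 105 101  99  97 109 104 109 110 110 106 100 102 103 107]
 [109 105 102 105 101 102  96 100 100 108 114 107 109 106 101 100 102 108]]
```

>>> move_arm([
  {"dx":-0.005,"dy":0,"dz":-0.001,"roll":0,"grip":-1},
  {"dx":-0.01,"dy":0,"dz":-0.001,"roll":0,"grip":-1},
  {"dx":-0.016,"dy":0,"dz":-0.002,"roll":0,"grip":-1},
  {"dx":-0.021,"dy":0,"dz":-0.002,"roll":0,"grip":-1},
  {"dx":-0.026,"dy":0,"dz":-0.002,"roll":0,"grip":-1},
])

```text
time: 11.92
tool_pos: [0.5544, 0.135, 0.0852]
ee_rot: [-0.064, 0.976, 0.056, 0.201]
force: [0.3, -0.8, 0.4]
finger_gap: -0.0001
grip_force: 0.0
```

>>> move_arm([
  {"dx":-0.002,"dy":0,"dz":0.001,"roll":0,"grip":-1},
  {"dx":-0.004,"dy":0,"dz":0.002,"roll":0,"grip":-1},
  {"dx":-0.006,"dy":0,"dz":0.002,"roll":0,"grip":-1},
  {"dx":-0.007,"dy":0,"dz":0.003,"roll":0,"grip":-1},
  {"dx":-0.007,"dy":0,"dz":0.003,"roll":0,"grip":-1},
])

```text
time: 12.33
tool_pos: [0.561, 0.1362, 0.0836]
ee_rot: [-0.064, 0.976, 0.056, 0.2]
force: [1.1, 0.7, -1.0]
finger_gap: -0.0
grip_force: 0.0
```

>>> move_arm([
  {"dx":-0.001,"dy":0,"dz":-0.002,"roll":0,"grip":-1},
  {"dx":-0.002,"dy":0,"dz":-0.004,"roll":0,"grip":-1},
  {"dx":-0.003,"dy":0,"dz":-0.006,"roll":0,"grip":-1},
  {"dx":-0.004,"dy":0,"dz":-0.008,"roll":0,"grip":-1},
  {"dx":-0.005,"dy":0,"dz":-0.01,"roll":0,"grip":-1},
])

```text
time: 12.75
tool_pos: [0.5616, 0.1353, 0.0952]
ee_rot: [-0.064, 0.976, 0.056, 0.2]
force: [1.1, 0.1, 0.2]
finger_gap: -0.0
grip_force: 0.0
```

>>> move_arm([
  {"dx":-0.001,"dy":0,"dz":0.0005,"roll":0,"grip":-1},
  {"dx":-0.002,"dy":0,"dz":0.001,"roll":0,"grip":-1},
  {"dx":-0.003,"dy":0,"dz":0.0015,"roll":0,"grip":-1},
  {"dx":-0.004,"dy":0,"dz":0.002,"roll":0,"grip":-1},
  {"dx":-0.005,"dy":0,"dz":0.002,"roll":0,"grip":-1},
])

```text
time: 13.17
tool_pos: [0.567, 0.1361, 0.0949]
ee_rot: [-0.064, 0.976, 0.056, 0.2]
force: [-0.7, -0.0, -0.4]
finger_gap: 0.0001
grip_force: 0.0
```

>>> move_arm([
  {"dx":-0.001,"dy":0,"dz":0.001,"roll":0,"grip":-1},
  {"dx":-0.002,"dy":0,"dz":0.002,"roll":0,"grip":-1},
  {"dx":-0.003,"dy":0,"dz":0.003,"roll":0,"grip":-1},
  {"dx":-0.004,"dy":0,"dz":0.004,"roll":0,"grip":-1},
  {"dx":-0.005,"dy":0,"dz":0.005,"roll":0,"grip":-1},
])

```text
time: 13.58
tool_pos: [0.5711, 0.1369, 0.0915]
ee_rot: [-0.065, 0.976, 0.056, 0.198]
force: [-11.1, -3.2, 3.5]
finger_gap: -0.0001
grip_force: 4.8
```

>>> move_arm([
  {"dx":-0.002,"dy":0.0004,"dz":-0.0046,"roll":0,"grip":-1},
  {"dx":-0.004,"dy":0.0008,"dz":-0.009,"roll":0,"grip":-1},
  {"dx":-0.006,"dy":0.001,"dz":-0.0137,"roll":0,"grip":-1},
  {"dx":-0.008,"dy":0.0016,"dz":-0.0183,"roll":0,"grip":-1},
  {"dx":-0.01,"dy":0.002,"dz":-0.023,"roll":0,"grip":-1},
])

```text
time: 14.0
tool_pos: [0.5737, 0.1372, 0.1185]
ee_rot: [-0.064, 0.976, 0.056, 0.2]
force: [-0.7, 0.2, 0.3]
finger_gap: -0.0003
grip_force: 0.0
```

```bash
python3 - <<'E'
from h import *
import cv2
for n in("scene","top"):
    a=vision.camera(n)[:,:,::-1]; cv2.imwrite(f'pics/{n}5.png',a)
    g=cv2.cvtColor(a,cv2.COLOR_BGR2GRAY)
    for c in((225,230,234) if n=="scene" else (165,185,210)): print(n,c,g[165:212,c].tolist())
E
python3 st.py
```

```text
scene 225 [136, 137, 135, 135, 125, 101, 81, 80, 92, 108, 129, 136, 143, 151, 153, 161, 176, 174, 172, 179, 188, 187, 189, 189, 174, 143, 121, 117, 127, 145, 147, 142, 129, 135, 141, 145, 138, 139, 137, 141, 138, 139, 140, 137, 137, 132, 140]
scene 230 [149, 152, 147, 147, 148, 150, 146, 146, 146, 149, 149, 146, 145, 149, 150, 145, 158, 170, 171, 169, 174, 184, 191, 188, 185, 165, 140, 123, 120, 123, 132, 147, 149, 142, 133, 141, 144, 143, 140, 139, 135, 140, 138, 139, 140, 142, 134]
scene 234 [144, 150, 149, 152, 150, 147, 150, 152, 152, 150, 149, 149, 146, 147, 148, 152, 149, 158, 172, 182, 174, 169, 163, 168, 164, 164, 167, 168, 165, 144, 125, 126, 142, 152, 143, 136, 133, 143, 140, 140, 139, 142, 139, 138, 139, 140, 138]
top 165 [145, 160, 185, 187, 185, 170, 94, 114, 114, 113, 114, 115, 115, 116, 115, 115, 113, 109, 111, 126, 162, 133, 144, 144, 146, 157, 163, 161, 162, 162, 161, 161, 159, 160, 161, 164, 164, 165, 162, 150, 186, 183, 164, 90, 41, 49, 79]
top 185 [186, 187, 178, 106, 106, 115, 115, 115, 115, 116, 115, 115, 115, 114, 105, 117, 136, 155, 151, 143, 143, 144, 147, 162, 161, 161, 161, 161, 161, 162, 160, 162, 164, 164, 160, 133, 91, 39, 39, 40, 39, 40, 54, 73, 84, 117, 139]
top 210 [93, 115, 116, 116, 115, 115, 115, 115, 116, 116, 114, 111, 117, 138, 164, 135, 146, 146, 146, 145, 146, 145, 145, 146, 146, 147, 147, 143, 114, 113, 112, 111, 111, 112, 136, 130, 112, 83, 47, 37, 39, 41, 42, 48, 49, 50, 57]
14.1 [0.574  0.1373 0.1189] j [ 0.32  0.64 -0.94  2.29  1.64  0.53 -0.22] 
x [-0.911 -0.103 -0.399] y [-0.148  0.985  0.084] z [ 0.385  0.136 -0.913] tilt 24.1 az 19.4
```

```bash
python3 - <<'E'
import cv2,numpy as np
a=cv2.resize(cv2.imread('pics/scene5.png')[130:230,165:265],(400,400),interpolation=cv2.INTER_CUBIC)
b=cv2.resize(cv2.imread('pics/top5.png')[150:250,110:210+0],(400,400),interpolation=cv2.INTER_CUBIC)
cv2.imwrite('pics/c5.png',np.hstack([a,b]))
E
```

```text
(no output)
```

View pics/c5.png

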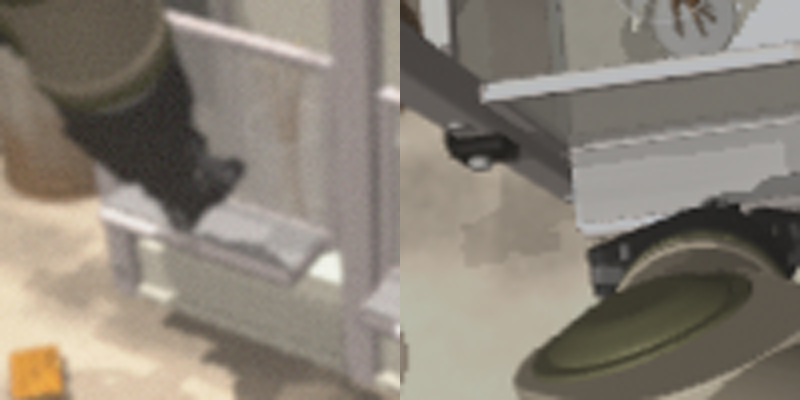

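The picture shows the left lip end still at scene (190.5,183), so the lip has not moved. The fingers slid up past the front edge, with the tip at scene about (211,187). I back off first, then compare tip and lip using the known TCP.

>>> move_arm([
  {"dx":0.004,"dy":0,"dz":-0.005,"roll":0,"grip":-1},
  {"dx":0.014,"dy":0,"dz":-0.009,"roll":0,"grip":-1},
  {"dx":0.024,"dy":0,"dz":-0.013,"roll":0,"grip":-1},
  {"dx":0.034,"dy":0,"dz":-0.017,"roll":0,"grip":-1},
  {"dx":0.044,"dy":0,"dz":-0.02,"roll":0,"grip":-1},
])

```text
time: 14.52
tool_pos: [0.5246, 0.1296, 0.1185]
ee_rot: [-0.064, 0.976, 0.056, 0.2]
force: [0.1, -0.6, 0.2]
finger_gap: 0.0001
grip_force: 0.0
```

```bash
python3 - <<'E'
from h import *
import cv2
print('tip proj then',proj("scene",[.574,.1373,.1189]), 'front corner', proj("scene",[.584,.138,.123]),'back', proj("scene",[.564,.136,.1145]), proj("top",[.574,.1373,.1189]))
for z in(.10,.11,.12): print(z,'scene lip front centre pix at col211 row189 ->',plane("scene",211,189.3,z).round(4),'top edge (185,202.5)->',plane("top",185,202.5,z).round(4))
for n in("scene","top"):
    a=vision.camera(n)[:,:,::-1]; cv2.imwrite(f'pics/{n}6.png',a); g=cv2.cvtColor(a,cv2.COLOR_BGR2GRAY)
    g0=cv2.cvtColor(cv2.imread(f'pics/{n}0.png'),cv2.COLOR_BGR2GRAY)
    for c in((200,225,230) if n=="scene" else (160,175,185)): print(n,c,g[180:212,c].tolist(),'\n before',g0[180:212,c].tolist())
E
python3 st.py
```

```text
tip proj then [214.1 188.7] front corner [216.2 185.7] back [212. 192.] [189.4 199.9]
0.1 scene lip front centre pix at col211 row189 -> [0.584  0.1607 0.1   ] top edge (185,202.5)-> [0.5708 0.1507 0.1   ]
0.11 scene lip front centre pix at col211 row189 -> [0.5751 0.151  0.11  ] top edge (185,202.5)-> [0.5693 0.1489 0.11  ]
0.12 scene lip front centre pix at col211 row189 -> [0.5662 0.1412 0.12  ] top edge (185,202.5)-> [0.5677 0.147  0.12  ]
scene 200 [61, 64, 55, 58, 58, 63, 59, 61, 59, 56, 55, 55, 58, 61, 71, 70, 79, 91, 111, 129, 154, 183, 189, 174, 158, 155, 158, 154, 161, 157, 161, 158] 
 before [172, 177, 174, 170, 189, 215, 212, 177, 137, 144, 174, 166, 147, 142, 140, 131, 131, 129, 126, 126, 144, 173, 182, 160, 146, 144, 149, 147, 147, 148, 146, 146]
scene 225 [163, 178, 173, 171, 181, 186, 191, 186, 188, 192, 190, 185, 178, 194, 226, 229, 207, 158, 142, 148, 144, 139, 139, 139, 140, 139, 139, 139, 139, 135, 135, 136] 
 before [157, 157, 155, 159, 168, 173, 175, 176, 176, 177, 173, 171, 172, 197, 221, 207, 171, 139, 133, 135, 132, 131, 126, 130, 131, 131, 128, 132, 127, 126
[... 833 characters left out ...]
109, 135, 135, 135, 138] 
 before [94, 97, 104, 128, 143, 127, 126, 127, 129, 143, 144, 143, 143, 142, 143, 143, 142, 143, 145, 146, 147, 147, 146, 141, 167, 160, 136, 105, 121, 121, 121, 124]
top 185 [115, 134, 152, 149, 140, 141, 142, 145, 160, 159, 158, 159, 158, 159, 159, 157, 160, 160, 162, 161, 162, 166, 179, 182, 172, 146, 134, 136, 141, 145, 148, 151] 
 before [102, 120, 139, 126, 126, 127, 130, 143, 144, 143, 142, 143, 143, 143, 143, 142, 144, 146, 146, 146, 144, 142, 167, 165, 153, 123, 120, 123, 127, 130, 133, 136]
14.62 [0.5237 0.1294 0.118 ] j [ 0.34  0.62 -0.99  2.39  1.74  0.55 -0.37] 
x [-0.912 -0.105 -0.396] y [-0.149  0.985  0.084] z [ 0.381  0.136 -0.914] tilt 23.9 az 19.6
```

The lip has dropped about 2 mm (scene edge rows +0.6 px), so the tip had met the lip's front too high. I go in lower, further under the lip, then rise until contact.

>>> move_arm([
  {"dx":0.001,"dy":-0.001,"dz":0.013,"roll":0,"grip":-1},
  {"dx":0.002,"dy":-0.002,"dz":0.026,"roll":0,"grip":-1},
  {"dx":0.003,"dy":-0.003,"dz":0.04,"roll":0,"grip":-1},
  {"dx":0.004,"dy":-0.004,"dz":0.053,"roll":0,"grip":-1},
  {"dx":0.005,"dy":-0.005,"dz":0.066,"roll":0,"grip":-1},
])

```text
time: 15.03
tool_pos: [0.5479, 0.1335, 0.0551]
ee_rot: [-0.064, 0.976, 0.056, 0.2]
force: [0.0, -0.3, 0.1]
finger_gap: -0.0001
grip_force: 0.0
```

>>> move_arm([
  {"dx":-0.006,"dy":0,"dz":0.003,"roll":0,"grip":-1},
  {"dx":-0.013,"dy":0,"dz":0.006,"roll":0,"grip":-1},
  {"dx":-0.02,"dy":-0.001,"dz":0.008,"roll":0,"grip":-1},
  {"dx":-0.026,"dy":-0.001,"dz":0.011,"roll":0,"grip":-1},
  {"dx":-0.032,"dy":-0.001,"dz":0.014,"roll":0,"grip":-1},
])

```text
time: 15.45
tool_pos: [0.5775, 0.1369, 0.0546]
ee_rot: [-0.065, 0.977, 0.057, 0.196]
force: [-35.2, -6.6, 4.0]
finger_gap: 0.0002
grip_force: 15.7
```

```bash
python3 st.py
```

```text
15.45 [0.5775 0.1369 0.0546] j [ 0.3   0.79 -0.94  2.31  1.87  0.63 -0.4 ] 
x [-0.914 -0.104 -0.391] y [-0.149  0.985  0.085] z [ 0.376  0.136 -0.916] tilt 23.6 az 19.8
```

>>> move_arm([
  {"dx":0.002,"dy":0,"dz":-0.001,"roll":0,"grip":-1},
  {"dx":0.001,"dy":0,"dz":-0.003,"roll":0,"grip":-1},
  {"dx":0,"dy":0,"dz":-0.005,"roll":0,"grip":-1},
  {"dx":-0.001,"dy":0.001,"dz":-0.008,"roll":0,"grip":-1},
  {"dx":-0.002,"dy":0.001,"dz":-0.01,"roll":0,"grip":-1},
])

```text
time: 15.87
tool_pos: [0.5771, 0.1367, 0.065]
ee_rot: [-0.065, 0.976, 0.056, 0.198]
force: [-8.5, -0.5, -4.7]
finger_gap: 0.0002
grip_force: 4.7
```

```bash
cat > lip.py <<'E'
from h import *
import cv2,sys
a=vision.camera("scene")[:,:,::-1]; cv2.imwrite(f'pics/{sys.argv[1]}.png',a)
g=cv2.cvtColor(a,cv2.COLOR_BGR2GRAY).astype(float)
for c in(225,230): print(c,'peak/edge',g[150:212,c].astype(int).tolist())
E
python3 lip.py a1; python3 st.py
```

```text
225 peak/edge [143, 138, 141, 143, 141, 142, 138, 135, 142, 141, 145, 139, 141, 137, 136, 134, 140, 136, 140, 135, 137, 135, 138, 136, 138, 137, 141, 156, 173, 172, 171, 174, 181, 188, 186, 175, 129, 82, 65, 81, 84, 80, 74, 82, 89, 109, 136, 152, 153, 143, 144, 138, 139, 137, 139, 139, 137, 135, 137, 133, 131, 133]
230 peak/edge [143, 141, 144, 142, 142, 146, 150, 150, 147, 142, 142, 145, 143, 143, 143, 148, 147, 149, 150, 147, 148, 147, 145, 146, 144, 147, 145, 145, 146, 161, 175, 171, 167, 177, 184, 191, 188, 182, 176, 178, 188, 180, 180, 204, 209, 183, 150, 140, 147, 157, 153, 147, 138, 136, 135, 137, 139, 134, 137, 138, 138, 132]
15.92 [0.5772 0.1368 0.0654] j [ 0.3   0.76 -0.94  2.31  1.84  0.61 -0.38] 
x [-0.913 -0.104 -0.394] y [-0.149  0.985  0.084] z [ 0.38   0.135 -0.915] tilt 23.8 az 19.6
```

The lip is now rising with the fingers: its scene edge at column 230 went from row 196.5 to 193.5 for a 10 mm lift. I compute the rise needed from the scene view under different depth assumptions.

```bash
python3 - <<'E'
from h import *
ey=np.array([-.125,.992,0]);ex=np.array([.992,.125,0])
for s0 in(.005,.012,.018,.024):
    zc=.096+s0
    cL=plane("scene",190.4,182.3,zc); cR=plane("scene",237.7,199.0,zc)
    w=np.linalg.norm(cL-cR); ey=(cL-cR)/w; ex=np.array([ey[1],-ey[0],0])
    P=cL+ex*.020+ey*.007
    out=[]
    for off,pix in((0,(189.6,148.4)),(.0125,(186,147))):
        zs=np.linspace(.15,.27,481); e=[abs(proj("scene",np.r_[(P+ey*off)[:2],z])[1]-pix[1]) for z in zs]; z=zs[np.argmin(e)]
        out.append((z.round(4),proj("scene",np.r_[(P+ey*off)[:2],z]),'rise',(z-(.104+s0)).round(4)))
    print(s0,'w',w.round(4),'yaw',np.degrees(np.arctan2(ex[1],ex[0])).round(1),'cmid',((cL+cR)/2).round(4),out)
E
```

```text
0.005 w 0.1607 yaw 8.1 cmid [0.5833 0.1512 0.101 ] [(np.float64(0.2018), array([188. , 148.4]), 'rise', np.float64(0.0928)), (np.float64(0.2028), array([184.4, 147. ]), 'rise', np.float64(0.0938))]
0.012 w 0.1588 yaw 8.1 cmid [0.5771 0.1444 0.108 ] [(np.float64(0.2072), array([188. , 148.4]), 'rise', np.float64(0.0913)), (np.float64(0.2082), array([184.4, 147. ]), 'rise', np.float64(0.0923))]
0.018 w 0.1573 yaw 8.1 cmid [0.5718 0.1387 0.114 ] [(np.float64(0.2122), array([188.1, 148.4]), 'rise', np.float64(0.0902)), (np.float64(0.213), array([184.4, 147. ]), 'rise', np.float64(0.091))]
0.024 w 0.1557 yaw 8.1 cmid [0.5664 0.1329 0.12  ] [(np.float64(0.2172), array([188.1, 148.4]), 'rise', np.float64(0.0892)), (np.float64(0.218), array([184.4, 147. ]), 'rise', np.float64(0.09))]
```

>>> move_arm([
  {"dx":-0.0024,"dy":0.0005,"dz":-0.0055,"roll":0,"grip":-1},
  {"dx":-0.0048,"dy":0.001,"dz":-0.011,"roll":0,"grip":-1},
  {"dx":-0.0071,"dy":0.0015,"dz":-0.0165,"roll":0,"grip":-1},
  {"dx":-0.0095,"dy":0.002,"dz":-0.022,"roll":0,"grip":-1},
  {"dx":-0.0118,"dy":0.0025,"dz":-0.0274,"roll":0,"grip":-1},
])

```text
time: 16.33
tool_pos: [0.5771, 0.1367, 0.0951]
ee_rot: [-0.065, 0.976, 0.056, 0.198]
force: [-8.2, -1.2, -4.5]
finger_gap: -0.0003
grip_force: 4.4
```

```bash
python3 lip.py a2; python3 st.py
```

```text
225 peak/edge [142, 142, 145, 142, 143, 141, 141, 143, 141, 140, 138, 143, 139, 143, 141, 138, 138, 140, 149, 171, 182, 170, 171, 181, 188, 180, 151, 99, 62, 69, 75, 79, 86, 105, 118, 123, 126, 124, 128, 130, 128, 129, 130, 131, 138, 155, 162, 158, 166, 155, 142, 139, 138, 143, 141, 143, 138, 140, 135, 132, 131, 140]
230 peak/edge [141, 143, 141, 143, 147, 150, 153, 149, 148, 143, 146, 145, 145, 142, 146, 150, 150, 149, 148, 147, 159, 177, 179, 172, 175, 184, 189, 189, 187, 187, 188, 191, 183, 183, 211, 226, 213, 170, 145, 155, 162, 164, 151, 144, 136, 140, 153, 165, 162, 164, 165, 155, 145, 139, 138, 137, 139, 138, 136, 141, 137, 134]
16.38 [0.5773 0.1367 0.0961] j [ 0.31  0.69 -0.93  2.29  1.73  0.55 -0.29] 
x [-0.913 -0.104 -0.395] y [-0.149  0.985  0.084] z [ 0.381  0.135 -0.915] tilt 23.8 az 19.5
```

>>> move_arm([
  {"dx":-0.0024,"dy":0.0005,"dz":-0.0055,"roll":0,"grip":-1},
  {"dx":-0.0048,"dy":0.001,"dz":-0.011,"roll":0,"grip":-1},
  {"dx":-0.0071,"dy":0.0015,"dz":-0.0165,"roll":0,"grip":-1},
  {"dx":-0.0095,"dy":0.002,"dz":-0.022,"roll":0,"grip":-1},
  {"dx":-0.0118,"dy":0.0025,"dz":-0.0274,"roll":0,"grip":-1},
])

```text
time: 16.8
tool_pos: [0.5771, 0.1366, 0.1251]
ee_rot: [-0.065, 0.976, 0.056, 0.198]
force: [-7.2, -1.8, -5.1]
finger_gap: 0.0002
grip_force: 4.3
```

```bash
python3 lip.py a3; python3 st.py; python3 - <<'E'
import cv2
from h import *
cv2.imwrite('pics/top7.png',vision.camera("top")[:,:,::-1])
g=cv2.cvtColor(cv2.imread('pics/a3.png'),cv2.COLOR_BGR2GRAY); print(g[138:176:1,178:200])
E
```

```text
225 peak/edge [142, 142, 141, 143, 140, 140, 141, 143, 142, 149, 165, 175, 168, 171, 175, 177, 148, 100, 70, 66, 80, 101, 124, 149, 159, 151, 137, 130, 146, 159, 160, 160, 162, 160, 160, 157, 147, 133, 131, 125, 128, 130, 129, 128, 138, 154, 164, 161, 166, 161, 152, 143, 138, 139, 138, 136, 139, 141, 137, 135, 135, 141]
230 peak/edge [143, 140, 138, 142, 140, 147, 147, 151, 145, 143, 142, 155, 174, 176, 169, 173, 178, 189, 188, 191, 189, 193, 189, 178, 182, 217, 229, 211, 169, 137, 142, 149, 151, 157, 160, 157, 154, 154, 163, 167, 163, 161, 149, 141, 135, 136, 152, 161, 163, 162, 166, 163, 147, 138, 138, 141, 137, 136, 140, 141, 139, 134]
16.85 [0.5773 0.1366 0.1261] j [ 0.32  0.62 -0.92  2.27  1.59  0.5  -0.16] 
x [-0.913 -0.104 -0.396] y [-0.148  0.985  0.083] z [ 0.381  0.135 -0.915] tilt 23.8 az 19.5
[[ 90  88  92  90  90  92  91  89  89  91  90  91  86  87  88  93  89  91
   86  92  86  89]
 [ 88  91  89  89  89  90  90  92  91  94  88  95  91  91  92  94  91  89
   89  90  89  89]
 [ 90  93  91  92  89  90  91  91  92  93  96  92  90  93  91  89  85  86
   90  90  88  85]
 [ 87
[... 2550 characters left out ...]
7 127 109  90  69  57  54  47
   47  46  49  52]
 [109 109 108 107 101 103 100  94  96 108 126 136 135 114  94  67  55  52
   50  52  56  54]
 [110 106 109 102 103 101 100  96 101 104 122 133 136 133 121  98  72  61
   53  54  53  51]
 [104 105 106 103 101 104  98 100  95 103 117 128 138 141 135 115  92  69
   60  52  54  48]
 [102 104 100 102 102 104 102  98  96  98 111 130 140 140 137 127 106  88
   65  59  55  58]
 [104 101 104 103  98  99  98 100  93  97 108 132 138 144 138 130 115 101
   89  78  75  79]
 [102 101  95  98  99 100  97  95 101  96 107 131 139 142 138 132 120 107
  105  97  99 106]
 [103 107 102 106 101  97 101 100  99  96 109 124 139 140 138 137 124 110
  110 107 108 112]]
```

>>> move_arm([
  {"dx":0.02,"dy":0,"dz":-0.004,"roll":0,"grip":-1},
  {"dx":0.055,"dy":0,"dz":-0.023,"roll":0,"grip":-1},
  {"dx":0.085,"dy":0.003,"dz":-0.045,"roll":0,"grip":-1},
  {"dx":0.095,"dy":0.005,"dz":-0.08,"roll":0,"grip":-1},
  {"dx":0.1,"dy":0.01,"dz":-0.115,"roll":0,"grip":-1},
])

```text
time: 17.32
tool_pos: [0.4417, 0.1207, 0.1874]
ee_rot: [-0.065, 0.976, 0.056, 0.198]
force: [-0.8, -0.3, -0.1]
finger_gap: -0.0
grip_force: 0.0
```

```bash
python3 lip.py a4; python3 st.py; python3 - <<'E'
import cv2
g=cv2.cvtColor(cv2.imread('pics/a4.png'),cv2.COLOR_BGR2GRAY); print(g[138:172:1,178:202])
E
```

```text
225 peak/edge [138, 137, 134, 135, 135, 134, 135, 139, 140, 151, 163, 167, 161, 164, 175, 177, 180, 183, 183, 181, 183, 175, 176, 204, 226, 214, 178, 149, 143, 155, 157, 156, 156, 157, 154, 153, 139, 130, 125, 125, 125, 127, 125, 124, 133, 150, 156, 156, 161, 159, 147, 137, 136, 133, 134, 133, 135, 137, 130, 133, 131, 135]
230 peak/edge [133, 139, 137, 137, 141, 141, 145, 140, 141, 139, 141, 159, 174, 168, 161, 165, 178, 184, 182, 183, 183, 183, 181, 176, 186, 219, 228, 203, 166, 135, 141, 146, 148, 148, 158, 152, 149, 149, 159, 160, 163, 154, 147, 138, 130, 136, 146, 157, 158, 155, 162, 159, 145, 134, 133, 134, 134, 131, 135, 137, 134, 128]
17.37 [0.4407 0.122  0.193 ] j [ 0.4   0.32 -1.02  2.48  1.42  0.36 -0.16] 
x [-0.911 -0.106 -0.399] y [-0.151  0.985  0.082] z [ 0.385  0.135 -0.913] tilt 24.0 az 19.3
[[108 107 107 105 111 125 135 132 133 127 119 110 103 105 121 129 119 124
  122 116 115 116 117 116]
 [114 112 100  95 103 116 132 135 135 132 128 107 104 107 122 129 125 121
  121 120 114 112 114 114]
 [108 105  96  85  78  95 115 125 129 132 121 111 100 103 122 124 123 119
  124
[... 2453 characters left out ...]
07  96  99  99  97  95  93 105 119 135 145 157 175 187 199 211 221
  221 222 219 218 212 200]
 [105 106 100  97  98  99  93  93  88 105 114 128 131 137 146 157 171 188
  201 207 218 223 225 223]
 [103 106 103 103  96  98  95  94  98 105 121 131 128 129 120 120 127 137
  156 171 184 197 210 219]
 [107 103  98  98  99  98  92  93  91 106 124 133 137 133 123 115 102 103
  114 128 137 154 171 188]
 [101 107  96  97 100  98  94  96  94 102 119 134 136 134 130 121 104 101
  100 105 108 119 129 141]
 [103 106 101  98  97  97 100  96  93 100 119 129 131 132 130 122 110 100
   98  99 100 106 108 113]
 [ 99  97 102 100  97  97  96  96  93  97 111 127 137 136 132 124 111 103
  100 104 104 104 111 115]]
```

```bash
python3 - <<'E'
import cv2,numpy as np
a=cv2.imread('pics/a4.png')
def crop(x,y,w,h,f,im=a):
    c=cv2.resize(im[y:y+h,x:x+w],(w*f,h*f),interpolation=cv2.INTER_CUBIC)
    for k in range(0,w,4): cv2.putText(c,str(x+k),(k*f,8),0,.3,(0,0,255)); cv2.line(c,(k*f+f//2,9),(k*f+f//2,13),(0,0,255))
    for k in range(0,h,4): cv2.putText(c,str(y+k),(0,k*f+f//2+3),0,.3,(0,0,255))
    return c
L=crop(176,136,28,34,16); Rr=crop(312,178,30,34,11)
H=600
def pad(c): return np.vstack([c,np.zeros((H-c.shape[0],c.shape[1],3),np.uint8)]) if c.shape[0]<H else c[:H]
t=crop(118,176,30,18,11,cv2.imread('pics/top0.png'))
cv2.imwrite('pics/z.png',np.hstack([pad(L),pad(np.vstack([Rr,t]))]))
E
```

```text
(no output)
```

View pics/z.png

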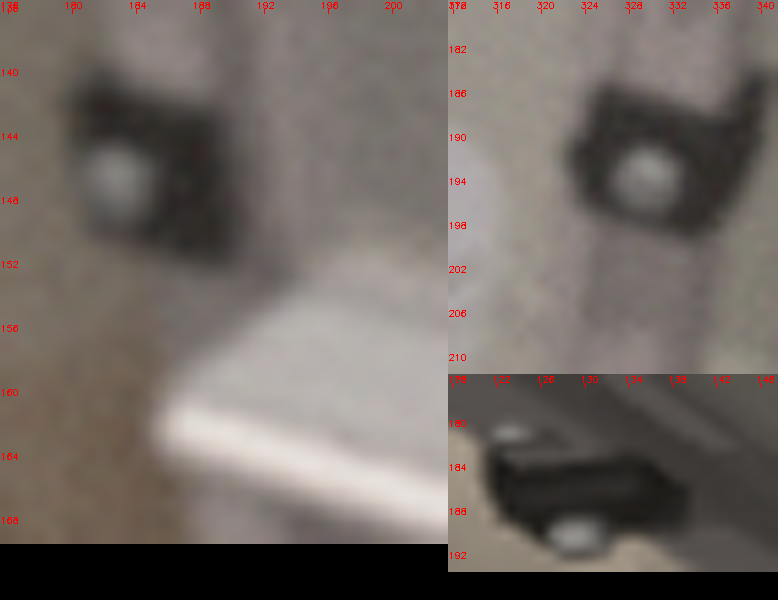

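The zoom shows the left clip's dark body at columns 180–190, rows 141.5–152, with its knob at (183,146.7) at mid-height. The lip end's front top corner is at (186,161). On the right clip, the knob is also at mid-height with the pointer. I compute the remaining rise from the knob, with the top view tied to the lip end.

```bash
python3 - <<'E'
from h import *
for s0 in(.004,.008,.012,.016,.02):
    zc=.096+s0
    cL=plane("scene",190.4,182.3,zc); cR=plane("scene",237.7,199.0,zc)
    w=np.linalg.norm(cL-cR); ey=(cL-cR)/w; ex=np.array([ey[1],-ey[0],0])
    d=np.array([155.2,206.2])-proj("top",cL); d2=np.array([222,198.0])-proj("top",cR)
    k=tri((183.2,146.8),np.array([129,190.3])-d)
    rel=k[0]-cL
    # current lip front centre-line end at scene col/row (186.2,162.3): rise
    now=[r for r in np.linspace(.05,.09,401)]; e=[abs(proj("scene",cL+[0,0,r])[1]-162.3) for r in now]; r0=now[int(np.argmin(e))]
    print(s0,w.round(4),'dL',d.round(1),'dR',d2.round(1),'knob',k[0].round(4),'res',k[1].round(4),'x,y rel',(rel@ex).round(4),(rel@ey).round(4),'rise',(rel[2]-.008).round(4),'now',r0,proj("scene",cL+[0,0,r0]))
E
```

```text
0.004 0.161 dL [4.2 4.8] dR [3.7 5.5] knob [0.5918 0.2622 0.1986] res 0.0012 x,y rel 0.0231 0.0274 rise 0.0906 now 0.0688 [187.1 162.3]
0.008 0.1599 dL [2.9 3.6] dR [2.5 4.3] knob [0.5887 0.2582 0.2016] res 0.0012 x,y rel 0.0235 0.0278 rise 0.0896 now 0.0684 [187.1 162.3]
0.012 0.1588 dL [1.6 2.4] dR [1.3 3.1] knob [0.5856 0.2543 0.2044] res 0.0012 x,y rel 0.0239 0.0282 rise 0.0884 now 0.0679 [187.1 162.3]
0.016 0.1578 dL [0.3 1.2] dR [0.1 1.9] knob [0.5825 0.2504 0.2073] res 0.0012 x,y rel 0.0243 0.0286 rise 0.0873 now 0.0674 [187.1 162.3]
0.02 0.1567 dL [-1.1 -0.1] dR [-1.2  0.6] knob [0.5791 0.2462 0.2104] res 0.0012 x,y rel 0.0245 0.0287 rise 0.0864 now 0.067 [187.1 162.3]
```

>>> move_arm([
  {"dx":-0.018,"dy":-0.002,"dz":0.034,"roll":0,"grip":-1},
  {"dx":-0.038,"dy":-0.005,"dz":0.065,"roll":0,"grip":-1},
  {"dx":-0.06,"dy":-0.008,"dz":0.094,"roll":0,"grip":-1},
  {"dx":-0.08,"dy":-0.011,"dz":0.113,"roll":0,"grip":-1},
  {"dx":-0.089,"dy":-0.012,"dz":0.12,"roll":0,"grip":-1},
])

```text
time: 17.78
tool_pos: [0.5772, 0.1344, 0.1115]
ee_rot: [-0.063, 0.976, 0.056, 0.2]
force: [0.4, -0.2, -0.4]
finger_gap: 0.0001
grip_force: 0.0
```

```bash
python3 st.py
```

```text
17.78 [0.5772 0.1344 0.1115] j [ 0.3   0.64 -0.89  2.29  1.67  0.5  -0.25] 
x [-0.912 -0.102 -0.397] y [-0.146  0.986  0.084] z [ 0.383  0.134 -0.914] tilt 23.9 az 19.4
```

>>> move_arm([
  {"dx":-0.0024,"dy":0.0005,"dz":-0.0055,"roll":0,"grip":-1},
  {"dx":-0.0048,"dy":0.001,"dz":-0.011,"roll":0,"grip":-1},
  {"dx":-0.0071,"dy":0.0015,"dz":-0.0165,"roll":0,"grip":-1},
  {"dx":-0.0095,"dy":0.002,"dz":-0.022,"roll":0,"grip":-1},
  {"dx":-0.0113,"dy":0.0024,"dz":-0.0262,"roll":0,"grip":-1},
])

```text
time: 18.2
tool_pos: [0.5725, 0.1342, 0.1418]
ee_rot: [-0.065, 0.976, 0.056, 0.199]
force: [-2.7, -1.0, -4.3]
finger_gap: 0.0
grip_force: 2.1
```

```bash
python3 lip.py a5; python3 st.py
```

```text
225 peak/edge [141, 142, 138, 139, 136, 135, 139, 140, 155, 166, 173, 156, 129, 109, 99, 115, 139, 162, 177, 181, 172, 165, 178, 162, 141, 128, 124, 138, 153, 158, 160, 159, 159, 159, 159, 154, 139, 129, 126, 126, 126, 130, 126, 131, 136, 151, 156, 157, 163, 158, 149, 137, 132, 132, 133, 135, 136, 135, 134, 131, 139, 155]
230 peak/edge [140, 140, 140, 142, 140, 145, 147, 145, 145, 150, 164, 176, 172, 166, 176, 187, 188, 185, 188, 189, 183, 179, 170, 193, 224, 226, 188, 148, 137, 139, 146, 144, 149, 154, 161, 155, 151, 150, 160, 165, 162, 159, 148, 140, 133, 135, 150, 160, 156, 161, 164, 156, 146, 139, 137, 134, 136, 139, 139, 137, 135, 130]
18.25 [0.5726 0.1342 0.1424] j [ 0.31  0.57 -0.89  2.27  1.51  0.46 -0.1 ] 
x [-0.912 -0.104 -0.397] y [-0.149  0.985  0.082] z [ 0.382  0.134 -0.914] tilt 23.9 az 19.3
```

>>> move_arm([
  {"dx":-0.0008,"dy":0.0002,"dz":-0.0018,"roll":0,"grip":-1},
  {"dx":-0.0016,"dy":0.0003,"dz":-0.0036,"roll":0,"grip":-1},
  {"dx":-0.0024,"dy":0.0005,"dz":-0.0055,"roll":0,"grip":-1},
  {"dx":-0.0032,"dy":0.0007,"dz":-0.0073,"roll":0,"grip":-1},
  {"dx":-0.004,"dy":0.0008,"dz":-0.0091,"roll":0,"grip":-1},
])

```text
time: 18.67
tool_pos: [0.5725, 0.1341, 0.1504]
ee_rot: [-0.065, 0.976, 0.056, 0.198]
force: [-5.6, -0.6, -5.1]
finger_gap: 0.0
grip_force: 3.4
```

>>> move_arm([
  {"dx":0.02,"dy":0,"dz":-0.004,"roll":0,"grip":-1},
  {"dx":0.055,"dy":0,"dz":-0.023,"roll":0,"grip":-1},
  {"dx":0.085,"dy":0.003,"dz":-0.045,"roll":0,"grip":-1},
  {"dx":0.095,"dy":0.005,"dz":-0.08,"roll":0,"grip":-1},
  {"dx":0.1,"dy":0.01,"dz":-0.115,"roll":0,"grip":-1},
])

```text
time: 19.08
tool_pos: [0.4423, 0.1175, 0.2051]
ee_rot: [-0.065, 0.976, 0.055, 0.198]
force: [-0.5, -1.0, 0.1]
finger_gap: 0.0001
grip_force: 0.0
```

```bash
python3 lip.py a6 | tail -1; python3 st.py; cat > edge.py <<'E'
import cv2,numpy as np,sys
from h import *
def meas(f):
    g=cv2.cvtColor(cv2.imread(f),cv2.COLOR_BGR2GRAY).astype(float)
    # front band centroid rows at cols 215..235
    r=[]
    for c in range(222,234):
        col=g[150:205,c]; i=int(np.argmax(col)); k=np.arange(max(i-2,0),i+3); w=col[k]-col[k].min(); r.append(150+(k*w).sum()/w.sum()-.37*(c-228))
    return np.median(r)
for f in sys.argv[1:]: print(f,meas(f).round(2))
g=cv2.cvtColor(cv2.imread(sys.argv[-1]),cv2.COLOR_BGR2GRAY); print(g[139:166,180:202])
E
python3 edge.py pics/scene0.png pics/scene6.png pics/a4.png pics/a6.png
```

```text
230 peak/edge [132, 136, 137, 133, 134, 140, 141, 157, 169, 163, 164, 171, 177, 181, 179, 179, 177, 181, 179, 173, 184, 219, 220, 196, 157, 126, 130, 133, 136, 140, 141, 143, 145, 148, 154, 153, 146, 152, 157, 159, 158, 153, 148, 136, 129, 130, 143, 154, 154, 150, 160, 155, 139, 134, 135, 132, 133, 134, 133, 134, 132, 133]
19.13 [0.4418 0.1179 0.2075] j [ 0.42  0.27 -0.99  2.45  1.23  0.32  0.05] 
x [-0.912 -0.107 -0.395] y [-0.15   0.985  0.079] z [ 0.381  0.132 -0.915] tilt 23.8 az 19.1
pics/scene0.png 195.13
pics/scene6.png 195.6
pics/a4.png 175.14
pics/a6.png 170.98
[[ 99  95 100 115 125 132 133 132 122 107 103 107 119 122 120 121 120 116
  116 118 115 111]
 [ 97  82  80  98 116 126 130 129 123 105 100 104 121 127 123 116 118 116
  116 113 117 114]
 [ 83  63  55  73  86 100 111 115 115 102  99 104 120 124 126 123 121 114
  114 116 116 113]
 [ 71  53  49  49  57  69  73  87  84  90  94 103 114 122 122 121 119 117
  117 115 117 114]
 [ 72  50  45  43  46  53  50  58  53  72  88 100 114 125 123 120 121 119
  115 114 114 116]
 [ 76  52  49  58  48  44  42  49  45  61  82  98 111 122 
[... 1288 characters left out ...]
1 197 182 179 175 170 172 172
  176 177 178 180]
 [103  98  99 100 114 156 185 205 210 214 222 221 216 209 202 189 179 167
  166 165 174 178]
 [ 98 101  97  97 110 122 141 160 172 188 200 209 217 221 222 223 210 199
  185 180 176 173]
 [ 98 100 100  97  96 100 109 124 137 150 158 170 183 199 213 218 219 222
  215 211 210 192]
 [103  99  93  92  93  93 106 118 120 125 124 133 142 155 169 186 199 207
  218 222 223 220]
 [101  98  96  94  89  90  97 119 133 126 118 112 114 119 127 139 156 166
  183 196 205 216]
 [100  98  95  92  88  91  98 116 130 126 123 114 110 105 104 105 110 126
  138 151 167 184]
 [ 98 101  93  94  90  88  95 111 126 131 130 127 115 104 101  98  98 101
  109 119 132 139]]
```

```bash
python3 - <<'E'
from h import *
import cv2
ey=np.array([-.14,.99,0]);ex=np.array([.99,.14,0])
for nm,p in(("L",np.array([.585,.257,.2])),("R",np.array([.63,-.15,.2]))):
    b=proj("scene",p); print(nm,b,'up10',[round(float(x),2) for x in (proj("scene",p+[0,0,.05])-proj("scene",p-[0,0,.05]))/10],'ex10',(proj("scene",p+ex*.05)-proj("scene",p-ex*.05))/10,'ey10',(proj("scene",p+ey*.05)-proj("scene",p-ey*.05))/10)
g=cv2.cvtColor(cv2.imread('pics/scene0.png'),cv2.COLOR_BGR2GRAY); print(g[180:204,317:340])
gt=cv2.cvtColor(cv2.imread('pics/top0.png'),cv2.COLOR_BGR2GRAY); print(gt[180:196,119:145])
E
```

```text
L [182.4 148. ] up10 [-0.53, -3.12] ex10 [ 2.3  -1.66] ey10 [-2.84 -0.88]
R [319.5 194. ] up10 [0.4, -3.42] ex10 [ 1.64 -2.39] ey10 [-4.1  -1.29]
[[142 143 142 143 142 139 135 131 133 131 121 123 128 130 127 118 118 129
  127 124 110 107 103]
 [143 140 140 140 139 140 134 130 133 129 118 121 128 129 132 132 127 132
  130 121 116 104 108]
 [144 143 142 143 145 139 132 131 133 127 118 118 130 132 132 134 132 131
  131 122 115 101 102]
 [139 143 140 141 142 140 132 129 130 126 117 123 133 130 130 130 137 132
  128 119 109 102 100]
 [142 143 142 144 136 141 138 131 125 116 113 121 124 129 133 130 130 131
  128 118 108  95  82]
 [140 141 141 143 141 134 136 125 106  93  92 105 117 122 127 129 131 134
  126 118 100  80  58]
 [143 145 143 142 139 137 127 109  85  73  68  74  84 104 109 113 122 125
  120 108  89  65  56]
 [142 143 142 143 139 135 122  98  70  52  55  57  62  69  72  85  95 104
  109  97  81  54  44]
 [143 145 141 142 141 132 121  91  63  51  50  51  53  53  55  60  68  71
   77  74  61  47  52]
 [142 140 145 143 136 132 110  81  54  50  48  49  52  51  54  53  50  56
   56  
[... 2419 characters left out ...]
33  33  37
   40  42  53  65  69  67  66  62]
 [136 137 138 138 137 107  67  40 101 131 141 132  98  66  65  73  70  61
   62  60  66  78  80  81  80  72]
 [134 136 136 137 135 135 119  88  91 123 131 120 103  89 122 140 134 114
   93  82  81  81  81  81  80  80]
 [132 134 134 135 133 133 133 135 123  96  88  89 100 115 146 145 140 139
  122  98  86  82  81  81  81  81]
 [131 131 132 133 133 132 132 132 133 135 138 142 146 147 148 150 138 133
  134 127 109  94  85  82  82  82]
 [129 128 130 131 131 132 131 130 130 133 137 140 143 144 145 146 133 128
  129 131 131 122 105  90  83  82]
 [131 130 130 130 130 130 130 131 131 132 136 139 141 141 142 142 130 124
  126 128 129 127 123 110  93  85]]
```

>>> move_arm([
  {"dx":-0.018,"dy":-0.002,"dz":0.034,"roll":0,"grip":-1},
  {"dx":-0.038,"dy":-0.004,"dz":0.065,"roll":0,"grip":-1},
  {"dx":-0.06,"dy":-0.006,"dz":0.092,"roll":0,"grip":-1},
  {"dx":-0.077,"dy":-0.008,"dz":0.109,"roll":0,"grip":-1},
  {"dx":-0.0855,"dy":-0.009,"dz":0.115,"roll":0,"grip":-1},
])

```text
time: 19.55
tool_pos: [0.5713, 0.1327, 0.1306]
ee_rot: [-0.063, 0.977, 0.055, 0.198]
force: [-0.5, 0.2, 0.5]
finger_gap: 0.0002
grip_force: 0.0
```

```bash
python3 st.py
```

```text
19.55 [0.5713 0.1327 0.1306] j [ 0.26  0.57 -0.82  2.29  1.58  0.42 -0.17] 
x [-0.913 -0.102 -0.394] y [-0.146  0.986  0.082] z [ 0.381  0.132 -0.915] tilt 23.8 az 19.2
```

>>> move_arm([
  {"dx":-0.002,"dy":0.0003,"dz":-0.004,"roll":0,"grip":-1},
  {"dx":-0.0045,"dy":0.0007,"dz":-0.0085,"roll":0,"grip":-1},
  {"dx":-0.007,"dy":0.001,"dz":-0.013,"roll":0,"grip":-1},
  {"dx":-0.0089,"dy":0.0015,"dz":-0.0168,"roll":0,"grip":-1},
  {"dx":-0.0089,"dy":0.0015,"dz":-0.0168,"roll":0,"grip":-1},
])

```text
time: 19.97
tool_pos: [0.57, 0.1327, 0.1524]
ee_rot: [-0.064, 0.976, 0.055, 0.199]
force: [0.2, 1.0, 1.7]
finger_gap: 0.0004
grip_force: 0.0
```

```bash
python3 lip.py a7 >/dev/null; python3 edge.py pics/a6.png pics/a7.png | head -2;python3 st.py|head -1
```

```text
pics/a6.png 170.98
pics/a7.png 170.71
20.02 [0.5698 0.1325 0.152 ] j [ 0.27  0.52 -0.82  2.27  1.45  0.4  -0.05]
```

>>> move_arm([
  {"dx":-0.0004,"dy":0.0001,"dz":-0.0009,"roll":0,"grip":-1},
  {"dx":-0.0008,"dy":0.0002,"dz":-0.0018,"roll":0,"grip":-1},
  {"dx":-0.0012,"dy":0.0003,"dz":-0.0027,"roll":0,"grip":-1},
  {"dx":-0.0016,"dy":0.0003,"dz":-0.0037,"roll":0,"grip":-1},
  {"dx":-0.0016,"dy":0.0003,"dz":-0.0037,"roll":0,"grip":-1},
])

```text
time: 20.43
tool_pos: [0.5691, 0.1322, 0.1549]
ee_rot: [-0.064, 0.977, 0.054, 0.198]
force: [-0.7, 0.7, -0.8]
finger_gap: 0.0
grip_force: 0.0
```

```bash
python3 lip.py a8 >/dev/null; python3 edge.py pics/a6.png pics/a8.png | head -2;python3 st.py|head -1
```

```text
pics/a6.png 170.98
pics/a8.png 170.63
20.48 [0.5691 0.1321 0.1549] j [ 0.28  0.51 -0.83  2.27  1.42  0.4  -0.02]
```

>>> move_arm([
  {"dx":-0.001,"dy":0.0001,"dz":-0.0012,"roll":0,"grip":-1},
  {"dx":-0.002,"dy":0.0002,"dz":-0.0024,"roll":0,"grip":-1},
  {"dx":-0.0031,"dy":0.0004,"dz":-0.0036,"roll":0,"grip":-1},
  {"dx":-0.0042,"dy":0.0005,"dz":-0.0047,"roll":0,"grip":-1},
  {"dx":-0.0042,"dy":0.0005,"dz":-0.0047,"roll":0,"grip":-1},
])

```text
time: 20.9
tool_pos: [0.5696, 0.132, 0.1601]
ee_rot: [-0.064, 0.977, 0.054, 0.197]
force: [-6.4, -1.5, -2.3]
finger_gap: 0.0001
grip_force: 3.2
```

```bash
python3 lip.py a9 >/dev/null; python3 edge.py pics/a6.png pics/a9.png | head -2;python3 st.py|head -1
```

```text
pics/a6.png 170.98
pics/a9.png 169.54
20.95 [0.5696 0.132  0.1601] j [ 0.29  0.51 -0.83  2.26  1.38  0.4   0.03]
```

>>> move_arm([
  {"dx":0.02,"dy":0,"dz":-0.004,"roll":0,"grip":-1},
  {"dx":0.055,"dy":0,"dz":-0.023,"roll":0,"grip":-1},
  {"dx":0.085,"dy":0.003,"dz":-0.045,"roll":0,"grip":-1},
  {"dx":0.095,"dy":0.005,"dz":-0.08,"roll":0,"grip":-1},
  {"dx":0.1,"dy":0.01,"dz":-0.115,"roll":0,"grip":-1},
])

```text
time: 21.37
tool_pos: [0.446, 0.1151, 0.2068]
ee_rot: [-0.065, 0.977, 0.052, 0.196]
force: [0.3, -0.6, 0.7]
finger_gap: -0.0001
grip_force: 0.0
```

```bash
python3 lip.py b1 >/dev/null; python3 edge.py pics/a4.png pics/a6.png pics/b1.png;python3 st.py|head -1
```

```text
pics/a4.png 175.14
pics/a6.png 170.98
pics/b1.png 170.27
[[106  97  99 115 131 133 132 128 123 107 102 101 120 126 122 123 120 118
  113 113 114 117]
 [ 93  81  79  95 116 127 129 129 125 108 100 109 118 124 120 124 118 117
  114 112 114 113]
 [ 81  63  61  68  84 101 108 110 111 102  97 104 117 127 120 122 122 114
  116 116 117 112]
 [ 74  49  44  52  55  69  76  86  86  85  93 103 116 121 121 125 118 115
  114 116 116 113]
 [ 73  51  46  43  47  54  50  51  58  72  87 103 112 123 123 122 119 117
  115 115 114 115]
 [ 79  56  55  54  51  43  48  42  44  60  78  99 108 123 124 121 120 119
  113 114 117 114]
 [ 80  80  92  91  76  57  47  44  43  56  72  92 104 119 121 123 121 120
  119 115 115 114]
 [ 90 100 122 124 104  73  47  45  44  53  72  88 103 123 128 130 136 138
  133 124 125 117]
 [ 98  98 118 126 107  77  49  42  41  51  67  87 102 122 135 145 157 160
  151 144 141 140]
 [103  92  97 106  92  70  48  48  47  49  63  88 110 128 143 152 158 162
  166 164 160 158]
 [ 98  86  85  86  74  54  42  46  43  49  67  91 116 141 154 159 160 161
  162 159 161 161]
 [105  89  85  73  6
[... 843 characters left out ...]
157 172 186 200 211 217 220 220 218 211 202 194
  182 177 171 171]
 [ 96 102  99  96  99 105 120 131 148 156 171 186 198 209 217 219 220 219
  215 203 193 178]
 [ 99 102  96  96  95  95 105 119 126 127 132 142 157 170 182 197 208 217
  225 223 221 215]
 [101  98  95  96  93  92 103 116 125 122 117 113 118 125 139 152 168 181
  196 208 210 222]
 [ 98  96  94  95  90  92 100 119 129 129 119 111 110 102 108 113 122 136
  153 166 182 193]
 [ 96  94  90  90  84  85  93 114 125 130 122 116 112  99 100 101 101 108
  117 128 140 154]
 [ 88  91  86  81  72  73  82 102 125 132 127 127 117 107 101  99 100  99
  104 108 111 121]]
21.42 [0.4453 0.1156 0.2091] j [ 0.37  0.26 -0.92  2.45  1.16  0.29  0.13]
```

>>> move_arm([
  {"dx":-0.018,"dy":-0.002,"dz":0.034,"roll":0,"grip":-1},
  {"dx":-0.038,"dy":-0.003,"dz":0.064,"roll":0,"grip":-1},
  {"dx":-0.06,"dy":-0.005,"dz":0.09,"roll":0,"grip":-1},
  {"dx":-0.076,"dy":-0.006,"dz":0.105,"roll":0,"grip":-1},
  {"dx":-0.082,"dy":-0.007,"dz":0.11,"roll":0,"grip":-1},
])

```text
time: 21.83
tool_pos: [0.5691, 0.1314, 0.1357]
ee_rot: [-0.063, 0.977, 0.053, 0.197]
force: [0.4, 0.4, 0.1]
finger_gap: 0.0
grip_force: 0.0
```

>>> move_arm([
  {"dx":-0.002,"dy":0.0003,"dz":-0.004,"roll":0,"grip":-1},
  {"dx":-0.004,"dy":0.0007,"dz":-0.008,"roll":0,"grip":-1},
  {"dx":-0.006,"dy":0.001,"dz":-0.0125,"roll":0,"grip":-1},
  {"dx":-0.0075,"dy":0.0015,"dz":-0.016,"roll":0,"grip":-1},
  {"dx":-0.0075,"dy":0.0015,"dz":-0.016,"roll":0,"grip":-1},
])

```text
time: 22.25
tool_pos: [0.5667, 0.131, 0.1559]
ee_rot: [-0.064, 0.977, 0.052, 0.198]
force: [0.8, -0.1, -0.1]
finger_gap: 0.0003
grip_force: 0.0
```

```bash
python3 lip.py b2 >/dev/null; python3 edge.py pics/b1.png pics/b2.png | head -2;python3 st.py|head -1
```

```text
pics/b1.png 170.27
pics/b2.png 170.12
22.3 [0.5666 0.1308 0.1555] j [ 0.22  0.49 -0.74  2.28  1.41  0.35 -0.01]
```

>>> move_arm([
  {"dx":-0.0012,"dy":0.0001,"dz":-0.001,"roll":0,"grip":-1},
  {"dx":-0.0024,"dy":0.0002,"dz":-0.002,"roll":0,"grip":-1},
  {"dx":-0.0037,"dy":0.0003,"dz":-0.003,"roll":0,"grip":-1},
  {"dx":-0.005,"dy":0.0005,"dz":-0.004,"roll":0,"grip":-1},
  {"dx":-0.005,"dy":0.0005,"dz":-0.004,"roll":0,"grip":-1},
])

```text
time: 22.72
tool_pos: [0.5693, 0.1312, 0.1603]
ee_rot: [-0.063, 0.977, 0.052, 0.196]
force: [-0.3, -0.0, -0.7]
finger_gap: 0.0
grip_force: 0.2
```

```bash
python3 lip.py b3 >/dev/null; python3 edge.py pics/b1.png pics/b3.png | head -2;python3 st.py|head -1
```

```text
pics/b1.png 170.27
pics/b3.png 169.77
22.77 [0.5693 0.1312 0.1603] j [ 0.23  0.48 -0.75  2.26  1.36  0.36  0.04]
```

>>> move_arm([
  {"dx":-0.0003,"dy":0,"dz":-0.0006,"roll":0,"grip":-1},
  {"dx":-0.0006,"dy":0,"dz":-0.0012,"roll":0,"grip":-1},
  {"dx":-0.0009,"dy":0.0001,"dz":-0.0018,"roll":0,"grip":-1},
  {"dx":-0.001,"dy":0.0001,"dz":-0.0021,"roll":0,"grip":-1},
  {"dx":-0.001,"dy":0.0001,"dz":-0.0021,"roll":0,"grip":-1},
])

```text
time: 23.18
tool_pos: [0.5688, 0.1308, 0.1622]
ee_rot: [-0.063, 0.977, 0.052, 0.196]
force: [-3.7, 0.3, -3.4]
finger_gap: 0.0001
grip_force: 2.2
```

```bash
python3 lip.py b4 >/dev/null; python3 edge.py pics/b3.png pics/b4.png | head -2;python3 st.py|head -1
```

```text
pics/b3.png 169.77
pics/b4.png 168.69
23.23 [0.5688 0.1309 0.1622] j [ 0.23  0.48 -0.76  2.26  1.34  0.36  0.06]
```

>>> move_arm([
  {"dx":0.02,"dy":0,"dz":-0.004,"roll":0,"grip":-1},
  {"dx":0.055,"dy":0,"dz":-0.023,"roll":0,"grip":-1},
  {"dx":0.085,"dy":0.003,"dz":-0.045,"roll":0,"grip":-1},
  {"dx":0.095,"dy":0.005,"dz":-0.08,"roll":0,"grip":-1},
  {"dx":0.1,"dy":0.01,"dz":-0.115,"roll":0,"grip":-1},
])

```text
time: 23.65
tool_pos: [0.4483, 0.1145, 0.2049]
ee_rot: [-0.064, 0.977, 0.05, 0.196]
force: [0.4, -0.9, 0.5]
finger_gap: 0.0
grip_force: 0.0
```

```bash
python3 lip.py b5 >/dev/null; python3 edge.py pics/a6.png pics/b1.png pics/b5.png;python3 st.py|head -1
```

```text
pics/a6.png 170.98
pics/b1.png 170.27
pics/b5.png 170.24
[[102  95  99 118 129 133 134 133 123 107 101 104 118 125 123 120 118 115
  116 115 113 114]
 [ 98  84  79  98 118 124 128 130 126 106  97 102 121 123 124 121 119 120
  114 112 115 111]
 [ 81  66  56  68  87 100 109 116 114 106  97 109 118 125 126 123 120 117
  116 117 117 119]
 [ 72  52  46  53  56  67  75  83  84  86  94 105 117 125 123 117 120 118
  114 112 114 116]
 [ 73  51  39  45  46  50  51  52  56  71  86 102 112 121 122 121 119 118
  116 114 114 116]
 [ 77  57  57  54  52  45  40  43  51  60  85  97 110 123 124 121 121 118
  114 117 111 116]
 [ 88  79  91  90  76  54  43  42  43  56  75  91 104 116 124 124 124 121
  119 116 114 113]
 [ 91  96 118 126 104  72  50  45  43  52  71  91 104 121 126 132 135 138
  135 127 121 119]
 [ 95 100 118 119 109  78  54  46  48  51  68  89 106 123 136 143 154 159
  152 143 142 137]
 [100  92  97 105  93  67  49  49  45  43  63  91 111 127 141 150 154 157
  164 161 160 154]
 [100  87  85  86  76  56  39  40  45  41  67  93 117 143 153 159 158 161
  161 162 154 159]
 [104  88  79  75  6
[... 842 characters left out ...]
 155 169 184 198 207 219 219 220 220 216 208 198
  178 173 175 170]
 [ 97 102 100 100  99 104 116 130 145 157 170 183 195 209 214 217 223 220
  214 207 199 182]
 [ 98  99  96  97  94  99 100 115 125 122 130 136 151 169 187 192 209 217
  217 223 219 208]
 [ 99  97  97  94  92  92 100 119 126 123 119 111 116 126 136 152 169 179
  192 205 212 222]
 [ 98  99  93  90  94  91 101 118 131 124 119 113 101 103 107 111 122 136
  149 166 176 193]
 [ 98  96  96  91  89  85  93 111 129 127 125 115 109 103 102  97 102 107
  114 129 135 152]
 [ 88  90  90  83  81  76  81  96 112 127 132 127 119 104  99  99 101  99
  106 108 114 119]]
23.7 [0.4476 0.115  0.2071] j [ 0.29  0.25 -0.82  2.45  1.14  0.27  0.15]
```

The lip is unchanged by that last touch (edge row 170.24 against 170.27), so about 2 mm still seems to remain. I make one more gentle nudge.

>>> move_arm([
  {"dx":-0.018,"dy":-0.002,"dz":0.034,"roll":0,"grip":-1},
  {"dx":-0.038,"dy":-0.003,"dz":0.064,"roll":0,"grip":-1},
  {"dx":-0.06,"dy":-0.005,"dz":0.088,"roll":0,"grip":-1},
  {"dx":-0.075,"dy":-0.006,"dz":0.102,"roll":0,"grip":-1},
  {"dx":-0.081,"dy":-0.006,"dz":0.107,"roll":0,"grip":-1},
])

```text
time: 24.12
tool_pos: [0.5689, 0.1306, 0.1359]
ee_rot: [-0.062, 0.977, 0.051, 0.196]
force: [-0.1, -0.7, 0.0]
finger_gap: -0.0
grip_force: 0.0
```

>>> move_arm([
  {"dx":-0.003,"dy":0.0003,"dz":-0.005,"roll":0,"grip":-1},
  {"dx":-0.006,"dy":0.0007,"dz":-0.01,"roll":0,"grip":-1},
  {"dx":-0.009,"dy":0.001,"dz":-0.015,"roll":0,"grip":-1},
  {"dx":-0.0115,"dy":0.0015,"dz":-0.019,"roll":0,"grip":-1},
  {"dx":-0.0125,"dy":0.0015,"dz":-0.02,"roll":0,"grip":-1},
])

```text
time: 24.53
tool_pos: [0.5691, 0.1304, 0.1614]
ee_rot: [-0.063, 0.977, 0.05, 0.196]
force: [-1.7, -0.1, -2.8]
finger_gap: -0.0
grip_force: 1.1
```

```bash
python3 lip.py b6 >/dev/null; python3 edge.py pics/b3.png pics/b4.png pics/b6.png | head -3;python3 st.py|head -1
```

```text
pics/b3.png 169.77
pics/b4.png 168.69
pics/b6.png 168.76
24.58 [0.569  0.1303 0.1612] j [ 0.16  0.46 -0.66  2.27  1.32  0.31  0.07]
```

Up 2.5 mm more.

>>> move_arm([
  {"dx":-0.0003,"dy":0,"dz":-0.0006,"roll":0,"grip":-1},
  {"dx":-0.0006,"dy":0,"dz":-0.0012,"roll":0,"grip":-1},
  {"dx":-0.0009,"dy":0.0001,"dz":-0.0018,"roll":0,"grip":-1},
  {"dx":-0.0012,"dy":0.0001,"dz":-0.0025,"roll":0,"grip":-1},
  {"dx":-0.0012,"dy":0.0001,"dz":-0.0025,"roll":0,"grip":-1},
])

```text
time: 25.0
tool_pos: [0.5686, 0.1297, 0.1627]
ee_rot: [-0.063, 0.978, 0.05, 0.195]
force: [-2.7, -0.2, -1.9]
finger_gap: 0.0
grip_force: 1.6
```

```bash
python3 lip.py b7 >/dev/null; python3 edge.py pics/b6.png pics/b7.png | head -2;python3 st.py|head -1
```

```text
pics/b6.png 168.76
pics/b7.png 168.72
25.05 [0.5686 0.1297 0.1627] j [ 0.17  0.46 -0.67  2.26  1.3   0.32  0.09]
```

>>> move_arm([
  {"dx":-0.0006,"dy":0,"dz":-0.0005,"roll":0,"grip":-1},
  {"dx":-0.0012,"dy":0,"dz":-0.001,"roll":0,"grip":-1},
  {"dx":-0.0016,"dy":0.0001,"dz":-0.0015,"roll":0,"grip":-1},
  {"dx":-0.0019,"dy":0.0001,"dz":-0.002,"roll":0,"grip":-1},
  {"dx":-0.0019,"dy":0.0001,"dz":-0.002,"roll":0,"grip":-1},
])

```text
time: 25.47
tool_pos: [0.5687, 0.1296, 0.1649]
ee_rot: [-0.063, 0.978, 0.05, 0.194]
force: [-6.0, -0.8, -2.8]
finger_gap: -0.0
grip_force: 3.7
```

```bash
python3 lip.py b8 >/dev/null; python3 edge.py pics/b6.png pics/b8.png | head -2;python3 st.py|head -1
```

```text
pics/b6.png 168.76
pics/b8.png 167.62
25.52 [0.5687 0.1297 0.1649] j [ 0.18  0.45 -0.67  2.26  1.27  0.32  0.12]
```

>>> move_arm([
  {"dx":0.02,"dy":0,"dz":-0.004,"roll":0,"grip":-1},
  {"dx":0.055,"dy":0,"dz":-0.023,"roll":0,"grip":-1},
  {"dx":0.085,"dy":0.003,"dz":-0.045,"roll":0,"grip":-1},
  {"dx":0.095,"dy":0.005,"dz":-0.08,"roll":0,"grip":-1},
  {"dx":0.1,"dy":0.01,"dz":-0.115,"roll":0,"grip":-1},
])

```text
time: 25.93
tool_pos: [0.4525, 0.114, 0.205]
ee_rot: [-0.063, 0.978, 0.048, 0.196]
force: [0.7, -0.1, -0.7]
finger_gap: 0.0003
grip_force: 0.0
```

```bash
python3 lip.py b9 >/dev/null; python3 edge.py pics/b5.png pics/b9.png;python3 st.py|head -1
```

```text
pics/b5.png 170.24
pics/b9.png 169.51
[[101  99  95 119 128 133 137 127 121 109  99 104 118 126 125 121 123 116
  115 114 114 113]
 [ 93  79  81  99 114 124 126 134 123 106 100 103 120 126 124 120 119 113
  113 112 112 113]
 [ 80  64  56  69  88 101 107 114 115 102 100 104 119 126 123 121 124 119
  112 116 116 113]
 [ 69  50  48  51  61  67  76  82  83  85  96 101 117 126 124 122 123 115
  115 116 113 114]
 [ 73  54  47  45  52  52  53  57  54  71  89 101 114 123 123 121 121 119
  113 114 113 114]
 [ 75  55  50  56  52  45  42  45  49  60  83  98 108 119 124 117 124 121
  112 117 116 115]
 [ 84  72  85  92  77  58  46  40  41  52  75  94 106 120 127 120 126 127
  124 117 121 118]
 [ 89  96 119 126 106  70  56  42  44  49  74  90 104 120 130 130 145 153
  147 140 138 132]
 [ 99  95 113 123 104  74  54  43  48  50  67  89 110 126 137 142 155 162
  163 157 156 158]
 [100  92 101 103  96  67  49  48  44  50  65  94 119 138 151 157 158 160
  161 156 162 165]
 [105  82  85  86  77  56  45  38  46  51  71 107 138 160 167 169 165 162
  156 156 155 162]
 [103  88  77  67  62  48  39  44  54  
[... 824 characters left out ...]
128 143 154 173 184 197 206 214 221 222 218 211
  206 197 183 175]
 [ 93  96  98  95  95 100 105 110 122 126 141 155 166 183 195 204 214 220
  222 220 212 207]
 [ 92  99  98  96  94  96  98 115 123 119 113 120 127 137 151 168 180 194
  202 215 218 222]
 [ 89  95  94  94  91  95 102 121 130 124 114 111 102 106 113 123 137 153
  165 180 191 205]
 [ 85  89  94  91  90  92  98 114 124 128 118 111 108 104 100  98 103 111
  121 136 150 163]
 [ 82  82  86  82  85  80  85  94 105 113 114 115 108 101  99  99  98 103
  107 118 119 123]
 [ 77  78  77  81  74  70  62  66  79  84 101 112 111 104 105 101 100 102
  104 110 114 113]]
25.98 [0.4519 0.1145 0.2073] j [ 0.21  0.23 -0.72  2.44  1.09  0.25  0.2 ]
```

```bash
python3 -c "
from plant import bot
print(bot.finish_job())"
```

```text
the job is handed in; nothing more can be done
None
```

I pushed the left pane (the one with the beaker of swabs behind it) up from beneath its lip and handed the job in at about 26 s, with the lip top about 1 mm below the pointer by my camera estimate, give or take 2–3 mm. My first push missed: the fingers nudged the lip down about 2 mm, then slid up past its front edge to near the top strip without lifting it. I felt no force there but can't rule out a brief touch.

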